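# Empty the carton sealer's catch tray into the tote

## Task

Set the carton sealer's run lever straight up at its yellow idle mark, then move every mushroom carton from the machine's catch tray into the grey tote, all lying flat on its floor in one layer, and stand the fallen yellow batch marker upright on the table between the tote and the machine. When all that is done, push the lever back over to the green run mark, as far as it goes. Leave the bowl, the mushroom cap and the tape roll where they are.

Things in the scene. Friction and masses are not known exactly. Their poses are not given: they have to be found in the camera images.
- sealer: fixed white and blue machine with aluminium catch tray. Origin on the table under the tray's middle; +y towards the housing, +x to the lever console. Tray outside 256 x 336 mm (x, y), walls 8 mm thick, 45 high, floor 8 mm. Housing (310 high) from y=+235, x=-180 to +240. Console 60 x 110, 55 high, at x=+168, y=-100; a 30 mm high duct joins it to the housing
- tray_floor (a point): middle of the catch tray's inner floor (240 x 320 mm inside), 8 mm above the table, axes as the sealer's
- run_lever (a joint): run lever, steel rod with black ball knob, swings about the sealer's x axis: 0 = leaning 40 degrees to the sealer's -y, red mark (stop); 0.7 = straight up, yellow mark (idle); 1.4 = leaning 40 degrees to +y (to the housing), green mark (run), end stop. Stays where left; 1.5 N at the knob moves it
- lever_knob (a point): centre of the lever's black ball knob, 34 mm in diameter, 125 mm from the hinge axis
- lever_hinge (a point): point on the lever's hinge axis, 45 mm above the table; axes as the sealer's
- tote: fixed dark grey crate with corner posts, open at the top, outside 236 x 320 mm (x, y), walls 8 mm thick and 70 mm high (corner posts 78 mm), floor 8 mm thick. Origin on the table under its middle
- tote_floor (a point): middle of the tote's inner floor (220 x 304 mm inside), 8 mm above the table, axes as the tote's
- marker: batch marker: yellow square block 44 x 44 mm, 80 mm tall, then a dark stem 22 mm in diameter and an orange ball 40 mm in diameter on top, 170 mm overall, 0.3 kg. Origin at the centre of the block's underside (black rubber foot), +z along it towards the ball. It starts lying on its side on the table
- carton0: brown cardboard mushroom carton with a green band and a white label on its lid, 90 x 42 x 50 mm (x, y, z), about 0.16 kg. Origin at the centre of its underside, +z towards the lid. May be absent
- carton0_mid (a point): centre of carton0
- carton1: brown cardboard mushroom carton with a green band and a white label on its lid, 90 x 42 x 50 mm (x, y, z), about 0.16 kg. Origin at the centre of its underside, +z towards the lid. May be absent
- carton1_mid (a point): centre of carton1
- carton2: brown cardboard mushroom carton with a green band and a white label on its lid, 90 x 42 x 50 mm (x, y, z), about 0.16 kg. Origin at the centre of its underside, +z towards the lid. May be absent
- carton2_mid (a point): centre of carton2
- carton3: brown cardboard mushroom carton with a green band and a white label on its lid, 90 x 42 x 50 mm (x, y, z), about 0.16 kg. Origin at the centre of its underside, +z towards the lid. May be absent
- carton3_mid (a point): centre of carton3
- carton4: brown cardboard mushroom carton with a green band and a white label on its lid, 90 x 42 x 50 mm (x, y, z), about 0.16 kg. Origin at the centre of its underside, +z towards the lid. May be absent
- carton4_mid (a point): centre of carton4
- bowl: white plastic bowl, 130 mm wide, 50 mm high; bystander, leave alone
- shiitake: brown shiitake cap lying on the table, 70 mm wide, 26 mm high; bystander
- tape_roll: roll of tan tape lying flat, 100 mm wide, 45 mm high; bystander

How it is judged:
By the outcome, as a careful person would: the job done as asked, in the order asked, and still so for the second after the job is handed in, with the robot touching nothing.
Of carton0, carton1, carton2, carton3, carton4 only 3 to 5 are there at a start; the rules pass over those that are not, and their reading is None.
At some moment in a run one of carton0, carton1, carton2, carton3, carton4 may be knocked a few centimetres aside while the robot is not near it.
Once in a run the grip may slacken for a moment while it holds something.
It also fails if it takes over 210 s, if anything falls off the work surface, if the arm or the gripper's body presses on something with over 40 N, if the wrist force passes 120 N, or if a joint passes its speed limit or range.

## Robot

A 6-joint arm with a two-finger parallel gripper is mounted at the origin on the work surface. World frame = base frame: x ahead of the robot, y to its left, z up, the work surface at z = 0. Lengths are in m, angles in rad, forces in N, time in s.
With the tool pointing down it reaches from about 0.225 to 0.875 m from the base axis. Payload 3.4 kg.
Tool frame: the origin (TCP) lies at the very end of the fingers, on their centre line; the grasp point (between the pads) lies manip.grip_point_offset behind it (manip.grip_point_offset is the distance from the TCP to the grasp point, in m); z points along the fingers, y is the line along which they close (so a half turn about z gives the same grasp; the last joint's range is limited). The gripper opens to 85 mm and grips with 20 to 120 N. Pads are 22 mm wide; open, the fingers measure 114 mm over their backs; the gripper's body (76 mm by 85 mm) begins 54 mm behind the grasp point. The pads swing forward as they close: fully open they stand 13 mm farther back than shut.
Start: joints at [-1.383, 0.276, 1.505, -0, 1.361, -0.121], TCP at [0.175, -0.548, 0.231] pointing down, gripper open.
Joint ranges: [-2.89, 2.89], [-0.75, 2.08], [0.22, 2.7], [-1.18, 4.32], [0.11, 2.71], [-2.7, 2.7]. Speed limits (rad/s): [2.57, 2.57, 3.14, 3.14, 3.14, 3.14].

## Interface

Orientations are given as a unit quaternion [w, x, y, z].
In Python, from rig import manip gives the robot as it stands.
- The arm moves only by the shell command python3 -m pendant 'ROWS' [FORCE]. ROWS is JSON, a list of rows, each an object of numbers: "jaw": the opening, from -1 (shut) to 1 (fully open); "tx", "ty", "tz": the shift along the world's x, y, z in cm; "ax", "ay", "az": the turn, a rotation vector about the world's x, y, z in degrees. In form: [{"jaw": .., "tx": .., "ty": .., "tz": .., "ax": .., "ay": .., "az": ..}, ...]. A call has 1 to 10 rows; each row is the pose to reach, as a shift and turn from the pose commanded when the call began; what a row does not reach only later rows make up. A row lasts 1/8 s, in which the tool goes at most 62.5 mm and 10.7 degrees, less where a joint would pass 70% of its speed; a pose out of reach is approached as far as the arm can. A call with a gripper value outside its range is refused whole. The fingers move at their own pace and stop on an object; FORCE is the grip in N (left out, the last holds). Time passes only in rows, so rows that repeat a pose let the fingers close. It gives the time, the measured TCP pose, the force, the opening and the grip force at its end, in the units of the state.
- manip.get_state(): the state, without advancing time (a new reading comes with each control period).
- manip.get_image(name): name is "scene" or "top" or "wrist"; returns a dict with "pixels" (480x640x3 uint8, blue, green, red), "depth" (480x640 float32, m along the optical axis (not along the pixel's ray), 0 where there is no reading), "fx", "fy", "cx", "cy" (pixels), "D" ([k1, k2, p1, p2, k3] as OpenCV has them; the pictures are not rectified), "pose" (4x4, takes a point from camera to world coordinates). Camera axes: x right, y down, z forward; pixel columns grow to the right and rows downward; lengths in m; the calibration is good to about 2 mm. A picture is of the moment at which its call begins.
- manip.sign_off(): hands the job in; it is judged then, once.
The state is a dict: "clock": time; "qpos": joint angles; "qd": joint speeds; "effort": joint torques, N m; "position": TCP position; "ee_rot": TCP orientation; "contact_force": force on the tool from outside, world axes, zero at the start; "moment": the same for the moment, N m; "width": finger opening in m; "gripper_force": force on a finger pad.
Only numpy, scipy, OpenCV 4.12 (cv2) and the standard library are available. Lean on these libraries where they do the work, as an engineer would, in place of code of your own. Each camera call takes 0.05 s, during which the arm holds its last target. There are 200 camera calls.

## Working session

There is one attempt and no reset: what is moved stays moved. The work goes in short steps, Python scripts to look and compute and a shell command to move; the robot and the scene stay as the last step left them, time stands still between calls to the robot, and variables do not carry over. Pictures are saved under pics/ and viewed, at most 14 in all, crops included, and the job is handed in when it is done.

```bash
mkdir -p pics; ls; python3 - <<'E'
from rig import manip
import cv2,pickle
print(manip.get_state(), manip.grip_point_offset)
for n in ("scene","top"):
    im=manip.get_image(n); cv2.imwrite(f"pics/{n}0.png",im["pixels"]); pickle.dump(im,open(f"{n}0.pkl","wb"))
    print(n,im["fx"],im["fy"],im["cx"],im["cy"],im["D"],im["pose"])
E
```

```text
pics
{'clock': 0.0, 'qpos': array([-1.38299815e+00,  2.76593549e-01,  1.50614276e+00,  1.58701525e-05,
        1.36068093e+00, -1.21028238e-01]), 'qd': array([-0.00078722, -0.00162716,  0.00157942, -0.00069172,  0.00036185,
       -0.00132766]), 'effort': array([-2.88277743e-04, -4.16770864e+01, -2.45804501e+01, -3.86593183e-04,
        1.08997858e-02, -3.23800442e-06]), 'position': array([ 0.17465182, -0.54728141,  0.23043669]), 'ee_rot': array([-9.12045660e-04,  9.88101795e-01,  1.53798606e-01, -2.26965598e-05]), 'contact_force': array([-0.23255567, -0.2603568 , -0.38201468]), 'moment': array([ 0.01939877, -0.02263264,  0.03189737]), 'gripper_force': 0.0, 'width': 0.08549189784574199} 0.0187
scene 438.5567977656289 438.5567977656289 311.37900089776514 238.39263564378933 [-0.0040445  0.         0.         0.         0.       ] [[-0.29208872  0.76336181 -0.57616224  1.08186032]
 [ 0.95622694  0.2219303  -0.1907275   0.17083406]
 [-0.01772623 -0.60665121 -0.79477046  0.7605956 ]
 [ 0.          0.          0.          1.        ]]
top 482.54835688995604 482.54835688995604 318.51180380955935 235.02476809329852 [-0.10262068  0.          0.          0.          0.        ] [[ 0.01201004 -0.99586477  0.0900507   0.50232199]
 [-0.99987505 -0.01288628 -0.00915537  0.0226408 ]
 [ 0.01027793 -0.08992949 -0.9958951   1.10850534]
 [ 0.          0.          0.          1.        ]]
```

View pics/scene0.png

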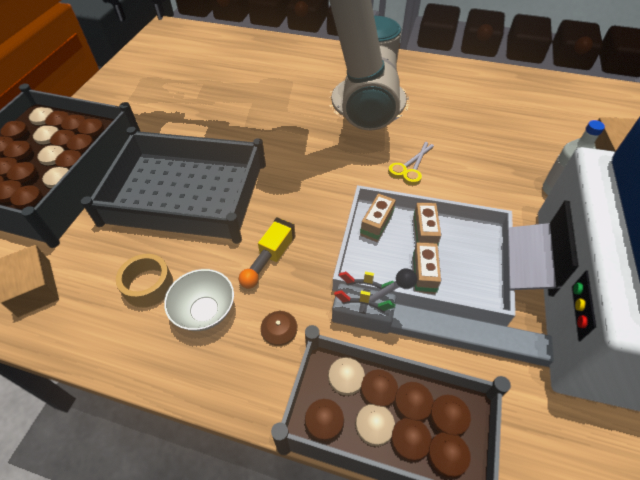

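View pics/top0.png

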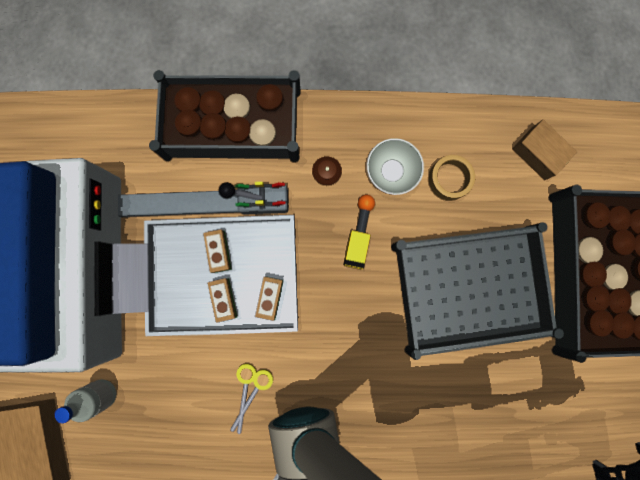

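The top view shows three cartons in the tray, at (217,250), (221,300) and (268,297). The lever knob is at (227,190), leaning to the housing (run side). The marker lies at (357,248) with its ball at (367,203), and the tote is at (475,290).

```bash
cat > h.py <<'E'
import cv2,numpy as np
def rays(im,uv):
    K=np.array([[im["fx"],0,im["cx"]],[0,im["fy"],im["cy"]],[0,0,1]])
    n=cv2.undistortPoints(np.array(uv,float).reshape(-1,1,2),K,np.array(im["D"])).reshape(-1,2)
    return np.c_[n,np.ones(len(n))]
def onplane(im,uv,z):
    d=rays(im,uv)@im["pose"][:3,:3].T; o=im["pose"][:3,3]
    return o+d*((z-o[2])/d[:,2])[:,None]
def cloud(im):
    v,u=np.mgrid[:480,:640]; r=rays(im,np.c_[u.ravel(),v.ravel()])
    P=r*im["depth"].reshape(-1,1)@im["pose"][:3,:3].T+im["pose"][:3,3]
    P[im["depth"].ravel()==0]=np.nan
    return P.reshape(480,640,3)
def rects(P,mask,amin):
    """minAreaRect of world xy (mm) of each blob in mask"""
    n,l,s,c=cv2.connectedComponentsWithStats(mask.astype(np.uint8)); out=[]
    for i in range(1,n):
        if s[i,4]<amin: continue
        q=P[l==i]; r=cv2.minAreaRect((q[:,:2]*1000).astype(np.float32))
        (a,b),(w,h),t=r
        if h>w: w,h,t=h,w,t+90      # long axis angle
        out.append((np.round([a,b,w,h,(t+90)%180-90],1),np.round(np.median(q[:,2])*1000,1),np.round(c[i]),s[i,4]))
    return out
E
python3 - <<'E'
import pickle,cv2,numpy as np
from h import *
im=pickle.load(open("top0.pkl","rb")); P=cloud(im); Z=P[...,2]
hsv=cv2.cvtColor(im["pixels"],cv2.COLOR_BGR2HSV)
print("table z",np.nanmedian(Z[360:400,330:350]),"tray floor",np.nanmedian(Z[230:320,165:195]),"tote floor",np.nanmedian(Z[250:330,430:520]))
m=np.zeros((480,640),bool); m[222:328,155:292]=1
print("cartons"); [print(*r) for r in rects(P,m&(Z>0.048)&(Z<.068),100)]
m[:]=0; m[205:340,140:303]=1
print("tray"); [print(*r) for r in rects(P,m&(Z>0.038),100)]
m[:]=0; m[215:365,385:557]=1
print("tote rim"); [print(*r) for r in rects(P,m&(Z>0.06)&(Z<.085),100)]
yel=(hsv[...,0]>22)&(hsv[...,0]<35)&(hsv[...,1]>150)&(hsv[...,2]>100); m[:]=0;m[190:280,335:385]=1
print("yellow"); [print(*r) for r in rects(P,m&yel,50)]
org=(hsv[...,0]<14)&(hsv[...,1]>180)&(hsv[...,2]>150)
print("ball"); [print(*r) for r in rects(P,m&org,30)]
print("marker all"); [print(*r) for r in rects(P,m&(Z>.008),30)]
m[:]=0;m[175:215,205:260]=1
print("knob"); [print(*r) for r in rects(P,m&(Z>.11),15)]
for n,b in (("tape",(150,205,425,480)),("bowl",(130,205,360,428)),("cap",(150,190,305,345))):
    m[:]=0;m[b[0]:b[1],b[2]:b[3]]=1; print(n); [print(*r) for r in rects(P,m&(Z>.008),100)]
E
```

```text
table z -2.9146476163588453e-05 tray floor 0.008207594627695824 tote floor 0.007734914192748743
cartons
[560.1 237.8  87.8  41.6  12.1] 58.3 [216. 251.] 764
[459.1 120.8  90.9  42.5 -11. ] 58.6 [268. 298.] 818
[453.2 224.3  90.9  44.   14.7] 58.6 [221. 300.] 817
tray
[654.5 137.7 109.2  13.  -86.4] 54.8 [261. 208.] 381
[506.4 234.4 342.7 256.3 -87.3] 45.7 [207. 277.] 2393
[560.  237.8  88.   41.6  12.1] 58.2 [216. 251.] 796
[459.1 120.8  90.9  42.5 -11. ] 58.6 [268. 298.] 835
[453.2 224.3  90.9  44.   14.7] 58.5 [221. 300.] 844
tote rim
[ 482.1 -338.6  341.5  255.7  -82.1] 69.6 [479. 292.] 2936
yellow
[576.7 -75.1  72.7  43.8 -13.2] nan [358. 246.] 594
ball
[676.3 -95.1  32.6  32.3  73.5] nan [367. 202.] 154
marker all
[610.5 -82.  169.3  44.2 -11.6] 41.8 [359. 235.] 1176
knob
[678.2 193.8  43.1  31.  -66.3] 164.0 [229. 191.] 273
[698.6 143.2   9.5   6.4  88.4] 116.7 [257. 184.] 20
[658.5 142.    8.5   5.9 -89.9] 117.3 [257. 202.] 18
tape
[ 736.9 -290.4  100.    98.9   -2.4] 42.9 [452. 177.] 1003
bowl
[ 756.5 -157.4  128.4  127.2  -44.8] 26.0 [395. 165.] 2032
[681.4 -96.   32.2  23.2  89.3] 37.0 [367. 200.] 131
cap
[750.6  -4.3  67.4  66.8 -89.2] 19.4 [327. 171.] 676
```

```bash
python3 - <<'E'
import pickle,cv2,numpy as np
from h import *
R=[]
for n,(y0,y1,x0,x1),px in (("top",(178,204,214,240),0),("scene",(264,294,390,422),0)):
    im=pickle.load(open(n+"0.pkl","rb")); g=im["pixels"].max(2); m=np.zeros((480,640),np.uint8)
    m[y0:y1,x0:x1]=g[y0:y1,x0:x1]<55
    m=cv2.morphologyEx(m,cv2.MORPH_OPEN,np.ones((7,7),np.uint8))
    c=max(cv2.findContours(m,0,2)[0],key=cv2.contourArea); (u,v),r=cv2.minEnclosingCircle(c); print(n,u,v,r)
    d=rays(im,[[u,v]])[0]@im["pose"][:3,:3].T; R.append((im["pose"][:3,3],d))
    print([np.round(onplane(im,[[u,v]],z)[0]*1000) for z in (.14,.15,.16)])
(o1,d1),(o2,d2)=R
t=np.linalg.lstsq(np.c_[d1,-d2],o2-o1,rcond=None)[0]; print((o1+t[0]*d1)*1000,(o2+t[1]*d2)*1000)
E
```

```text
top 226.5 190.5 8.276573181152344
[array([679., 202., 140.]), array([677., 200., 150.]), array([675., 199., 160.])]Traceback (most recent call last):
  File "<stdin>", line 8, in <module>
ValueError: max() iterable argument is empty
```

```bash
python3 -m pendant '[{"jaw":1,"tx":25,"ty":37,"tz":3,"az":40},{"jaw":1,"tx":25,"ty":37,"tz":3,"az":40},{"jaw":1,"tx":25,"ty":37,"tz":3,"az":40},{"jaw":1,"tx":25,"ty":37,"tz":3,"az":40},{"jaw":1,"tx":25,"ty":37,"tz":3,"az":40},{"jaw":1,"tx":25,"ty":37,"tz":3,"az":40},{"jaw":1,"tx":25,"ty":37,"tz":3,"az":40},{"jaw":1,"tx":25,"ty":37,"tz":3,"az":40},{"jaw":1,"tx":25,"ty":37,"tz":3,"az":40},{"jaw":1,"tx":25,"ty":37,"tz":3,"az":40}]' 20
python3 -m pendant '[{"jaw":1,"tx":25,"ty":37.6,"az":35},{"jaw":1,"tx":25,"ty":37.6,"az":35},{"jaw":1,"tx":25,"ty":37.6,"az":35},{"jaw":1,"tx":25,"ty":37.6,"az":35},{"jaw":1,"tx":25,"ty":37.6,"az":35},{"jaw":1,"tx":25,"ty":37.6,"az":35},{"jaw":1,"tx":25,"ty":37.6,"az":35},{"jaw":1,"tx":25,"ty":37.6,"az":35},{"jaw":1,"tx":25,"ty":37.6,"az":35},{"jaw":1,"tx":25,"ty":37.6,"az":35}]'
```

```text
invalid input at $[0]: expected keys jaw, tx, ty, tz, ax, ay, az
invalid input at $[0]: expected keys jaw, tx, ty, tz, ax, ay, az
```

```bash
python3 -m pendant '[{"jaw":1,"tx":25,"ty":37,"tz":3,"ax":0,"ay":0,"az":40},{"jaw":1,"tx":25,"ty":37,"tz":3,"ax":0,"ay":0,"az":40},{"jaw":1,"tx":25,"ty":37,"tz":3,"ax":0,"ay":0,"az":40},{"jaw":1,"tx":25,"ty":37,"tz":3,"ax":0,"ay":0,"az":40},{"jaw":1,"tx":25,"ty":37,"tz":3,"ax":0,"ay":0,"az":40},{"jaw":1,"tx":25,"ty":37,"tz":3,"ax":0,"ay":0,"az":40},{"jaw":1,"tx":25,"ty":37,"tz":3,"ax":0,"ay":0,"az":40},{"jaw":1,"tx":25,"ty":37,"tz":3,"ax":0,"ay":0,"az":40}]' 20
python3 -m pendant '[{"jaw":1,"tx":25,"ty":37.6,"tz":0,"ax":0,"ay":0,"az":35},{"jaw":1,"tx":25,"ty":37.6,"tz":0,"ax":0,"ay":0,"az":35},{"jaw":1,"tx":25,"ty":37.6,"tz":0,"ax":0,"ay":0,"az":35},{"jaw":1,"tx":25,"ty":37.6,"tz":0,"ax":0,"ay":0,"az":35},{"jaw":1,"tx":25,"ty":37.6,"tz":0,"ax":0,"ay":0,"az":35},{"jaw":1,"tx":25,"ty":37.6,"tz":0,"ax":0,"ay":0,"az":35},{"jaw":1,"tx":25,"ty":37.6,"tz":0,"ax":0,"ay":0,"az":35},{"jaw":1,"tx":25,"ty":37.6,"tz":0,"ax":0,"ay":0,"az":35},{"jaw":1,"tx":25,"ty":37.6,"tz":0,"ax":0,"ay":0,"az":35},{"jaw":1,"tx":25,"ty":37.6,"tz":0,"ax":0,"ay":0,"az":35}]'
```

```text
clock: 1.1
position: [0.4261, -0.1745, 0.2614]
ee_rot: [-0.0, 0.875, 0.485, 0.001]
contact_force: [0.1, -0.1, 0.0]
width: 0.0856
gripper_force: 0.0
clock: 2.35
position: [0.6741, 0.1961, 0.2613]
ee_rot: [0.0, 0.691, 0.723, -0.001]
contact_force: [0.3, 0.6, 0.7]
width: 0.0855
gripper_force: 0.0
```

```bash
python3 -m pendant '[{"jaw":1,"tx":0.2,"ty":0.3,"tz":-4,"ax":0,"ay":0,"az":0},{"jaw":1,"tx":0.2,"ty":0.3,"tz":-8,"ax":0,"ay":0,"az":0},{"jaw":1,"tx":0.2,"ty":0.3,"tz":-12.2,"ax":0,"ay":0,"az":0},{"jaw":1,"tx":0.2,"ty":0.3,"tz":-12.2,"ax":0,"ay":0,"az":0},{"jaw":-1,"tx":0.2,"ty":0.3,"tz":-12.2,"ax":0,"ay":0,"az":0},{"jaw":-1,"tx":0.2,"ty":0.3,"tz":-12.2,"ax":0,"ay":0,"az":0},{"jaw":-1,"tx":0.2,"ty":0.3,"tz":-12.2,"ax":0,"ay":0,"az":0},{"jaw":-1,"tx":0.2,"ty":0.3,"tz":-12.2,"ax":0,"ay":0,"az":0},{"jaw":-1,"tx":0.2,"ty":0.3,"tz":-12.2,"ax":0,"ay":0,"az":0}]' 20
```

```text
clock: 3.48
position: [0.6769, 0.2023, 0.141]
ee_rot: [-0.0, 0.69, 0.724, 0.001]
contact_force: [-2.6, 2.4, 5.7]
width: 0.0326
gripper_force: 19.8
```

```bash
python3 -m pendant '[{"jaw":-1,"tx":0,"ty":-0.7,"tz":0.35,"ax":0,"ay":0,"az":0},{"jaw":-1,"tx":0.1,"ty":-1.5,"tz":0.65,"ax":0,"ay":0,"az":0},{"jaw":-1,"tx":0.1,"ty":-2.9,"tz":1.1,"ax":0,"ay":0,"az":0},{"jaw":-1,"tx":0.2,"ty":-4.4,"tz":1.35,"ax":0,"ay":0,"az":0},{"jaw":-1,"tx":0.3,"ty":-5.7,"tz":1.4,"ax":0,"ay":0,"az":0},{"jaw":-1,"tx":0.3,"ty":-5.7,"tz":1.4,"ax":0,"ay":0,"az":0},{"jaw":-1,"tx":0.3,"ty":-5.7,"tz":1.4,"ax":0,"ay":0,"az":0}]' 20
python3 - <<'E'
from rig import manip
import cv2,pickle,numpy as np
from h import *
im=manip.get_image("scene"); pickle.dump(im,open("s1.pkl","wb"))
c=im["pixels"][230:330,320:450]; cv2.imwrite("pics/s1.png",cv2.resize(c,None,fx=6,fy=6,interpolation=2)[:600,:780])
print(manip.get_state()["position"])
E
```

```text
clock: 4.35
position: [0.6798, 0.1426, 0.1551]
ee_rot: [0.001, 0.69, 0.723, -0.0]
contact_force: [-2.6, 0.4, 8.6]
width: 0.0326
gripper_force: 20.6
[0.67981069 0.14265682 0.15508657]
```

View pics/s1.png

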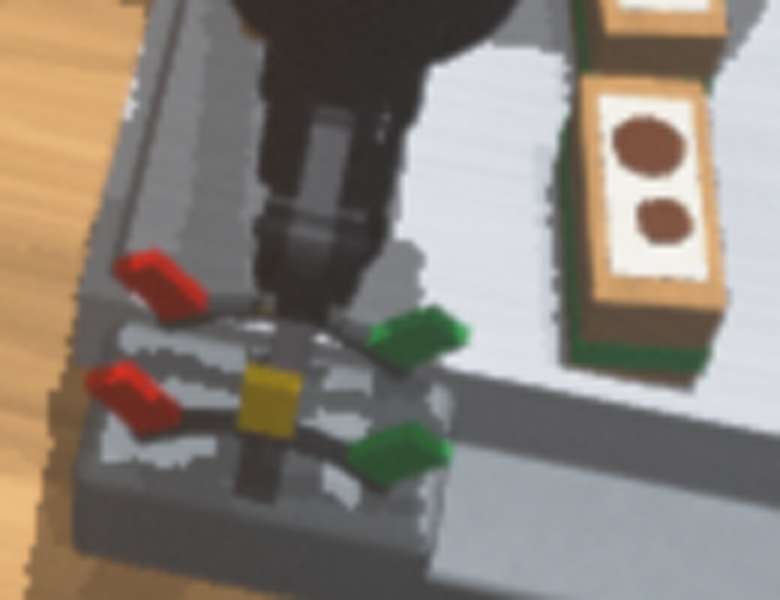

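```bash
python3 -m pendant '[{"jaw":0.9,"tx":0,"ty":0,"tz":0,"ax":0,"ay":0,"az":0},{"jaw":0.9,"tx":0,"ty":0,"tz":0,"ax":0,"ay":0,"az":0},{"jaw":0.9,"tx":0,"ty":0,"tz":0,"ax":0,"ay":0,"az":0},{"jaw":0.9,"tx":0,"ty":0,"tz":6,"ax":0,"ay":0,"az":0},{"jaw":0.9,"tx":0,"ty":0,"tz":12,"ax":0,"ay":0,"az":0},{"jaw":0.5,"tx":-6,"ty":5,"tz":12,"ax":0,"ay":0,"az":-20},{"jaw":0.5,"tx":-12,"ty":9.5,"tz":8,"ax":0,"ay":0,"az":-40},{"jaw":0.5,"tx":-12,"ty":9.5,"tz":5,"ax":0,"ay":0,"az":-60},{"jaw":0.5,"tx":-12,"ty":9.5,"tz":5,"ax":0,"ay":0,"az":-80.5},{"jaw":0.5,"tx":-12,"ty":9.5,"tz":5,"ax":0,"ay":0,"az":-80.5}]' 40
python3 - <<'E'
from rig import manip
import cv2,pickle,numpy as np
from h import *
im=manip.get_image("top"); pickle.dump(im,open("t1.pkl","wb")); cv2.imwrite("pics/t1.png",im["pixels"][150:350,130:400].repeat(2,0).repeat(2,1))
P=cloud(im); Z=P[...,2]
m=np.zeros((480,640),bool); m[170:215,200:300]=1
print([r for r in rects(P,m&(Z>.13),15)])
m[:]=0;m[222:328,155:292]=1
[print(*r) for r in rects(P,m&(Z>0.048)&(Z<.068),100)]
im=manip.get_image("wrist"); pickle.dump(im,open("w1.pkl","wb"));cv2.imwrite("pics/w1.png",im["pixels"])
s=manip.get_state();print(s["position"],s["width"],s["qpos"])
im=manip.get_image("scene");pickle.dump(im,open("s2.pkl","wb")); c=im["pixels"][200:320,300:460]; cv2.imwrite("pics/s2.png",cv2.resize(c,None,fx=5,fy=5,interpolation=2))
E
```

```text
clock: 5.65
position: [0.5587, 0.2395, 0.2023]
ee_rot: [0.0, 0.944, 0.331, -0.001]
contact_force: [0.1, 0.3, -0.6]
width: 0.0638
gripper_force: 0.0
[(array([6.778e+02, 1.458e+02, 3.210e+01, 3.150e+01, 1.000e-01]), np.float64(181.6), array([252., 188.]), np.int32(235))]
[558.1 237.8  84.4  41.7  11.4] 58.4 [217. 254.] 628
[459.2 120.7  90.7  42.2 -10.8] 58.4 [268. 298.] 822
[453.4 223.8  90.8  42.7  14.4] 58.6 [221. 300.] 815
[0.55952081 0.23924934 0.20295582] 0.06382139610164732 [ 2.89995537e-01  3.42700967e-01  1.47739175e+00 -3.80163791e-04
  1.32207260e+00  1.17971917e+00]
```

View pics/s2.png

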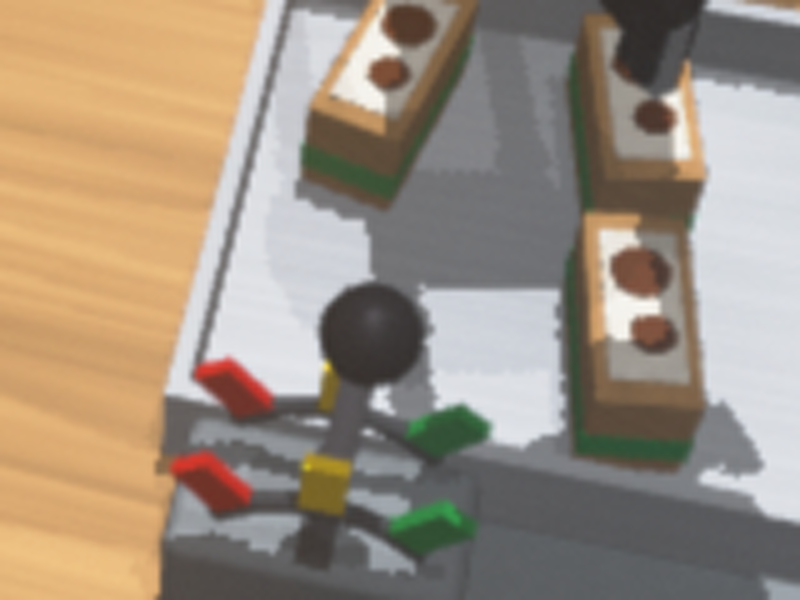

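View pics/t1.png

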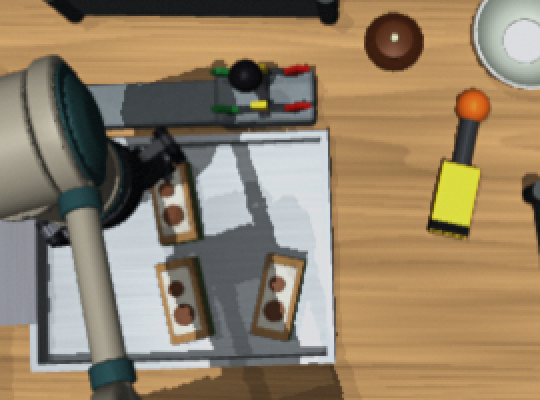

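```bash
python3 - <<'E'
import pickle,cv2,numpy as np
from h import *
A=pickle.load(open("top0.pkl","rb"));B=pickle.load(open("t1.pkl","rb"))
h=cv2.cvtColor(A["pixels"],cv2.COLOR_BGR2HSV); P=cloud(A)
for nm,lo,hi in (("yel",20,35),("red",0,8),("grn",45,80)):
    m=(h[...,0]>=lo)&(h[...,0]<=hi)&(h[...,1]>120)&(h[...,2]>60); m[:178]=0;m[212:]=0;m[:,:232]=0;m[:,292:]=0
    n,l,s,c=cv2.connectedComponentsWithStats(m.astype(np.uint8))
    for i in range(1,n):
        if s[i,4]>6: print(nm,c[i],s[i,4],np.round(np.nanmedian(P[l==i],0)*1000,1), np.round(onplane(A,[c[i]],.115)[0]*1000,1))
g=B["pixels"].max(2);m=np.zeros((480,640),np.uint8);m[176:200,240:265]=g[176:200,240:265]<60
m=cv2.morphologyEx(m,cv2.MORPH_OPEN,np.ones((5,5),np.uint8))
(u,v),r=cv2.minEnclosingCircle(max(cv2.findContours(m,0,2)[0],key=cv2.contourArea));print(u,v,r,onplane(B,[[u,v]],.17)*1000)
E
```

```text
yel [258.56603774 183.39622642] 53 [699.1 143.  113. ] [698.9 140.1 115. ]
yel [259.46511628 202.3255814 ] 43 [659.1 138.1 115.2] [658.9 137.2 115. ]
red [277.89795918 184.2244898 ] 49 [700.8 102.4  98.2] [697.6  99.6 115. ]
red [278.11111111 202.64444444] 45 [661.3  99.6  97. ] [658.7  98.4 115. ]
grn [242.65714286 185.4       ] 35 [697.4 176.7  98.2] [694.3 173.4 115. ]
grn [242.30769231 204.07692308] 39 [657.1 175.3  99.3] [654.8 173.  115. ]
254.94117736816406 190.94117736816406 12.124740600585938 [[672.82954094 140.4011068  170.        ]]
```

```bash
cat >> h.py <<'E'
def knob(im,box):
    from scipy.optimize import least_squares
    P=cloud(im);Z=P[...,2];m=np.zeros(Z.shape,bool);m[box[0]:box[1],box[2]:box[3]]=1
    q=P[m&(Z>.15)&(Z<.2)]
    f=least_squares(lambda p:np.linalg.norm(q-p,axis=1)-.017,np.median(q,0)-[0,0,.015],loss="soft_l1",f_scale=.001)
    return np.round(f.x*1000,1),len(q),np.round(np.abs(f.fun).mean()*1000,2)
E
python3 - <<'E'
import pickle
from h import *
print(knob(pickle.load(open("t1.pkl","rb")),(172,205,235,268)))
print(knob(pickle.load(open("s2.pkl","rb")),(252,285,358,392)))
E
```

```text
(array([678.7, 146.4, 169.8]), 235, np.float64(0.93))
(array([679.2, 142.3, 168.4]), 347, np.float64(0.63))
```

The knob stands at y ≈ 144 and the yellow marks at y ≈ 140–142, so the lever is within about 1.5° of upright. Next is the first carton.

```bash
python3 -m pendant '[{"jaw":0.5,"tx":0,"ty":-0.1,"tz":-6,"ax":0,"ay":0,"az":0},{"jaw":0.5,"tx":0,"ty":-0.1,"tz":-11,"ax":0,"ay":0,"az":0},{"jaw":0.5,"tx":0,"ty":-0.1,"tz":-15,"ax":0,"ay":0,"az":0},{"jaw":0.5,"tx":0,"ty":-0.1,"tz":-17.2,"ax":0,"ay":0,"az":0},{"jaw":0.5,"tx":0,"ty":-0.1,"tz":-17.2,"ax":0,"ay":0,"az":0},{"jaw":-1,"tx":0,"ty":-0.1,"tz":-17.2,"ax":0,"ay":0,"az":0},{"jaw":-1,"tx":0,"ty":-0.1,"tz":-17.2,"ax":0,"ay":0,"az":0},{"jaw":-1,"tx":0,"ty":-0.1,"tz":-17.2,"ax":0,"ay":0,"az":0},{"jaw":-1,"tx":0,"ty":-0.1,"tz":-17.2,"ax":0,"ay":0,"az":0}]' 40
python3 -m pendant '[{"jaw":-1,"tx":0,"ty":0,"tz":4,"ax":0,"ay":0,"az":0},{"jaw":-1,"tx":0,"ty":0,"tz":9,"ax":0,"ay":0,"az":0},{"jaw":-1,"tx":0,"ty":0,"tz":14,"ax":0,"ay":0,"az":0},{"jaw":-1,"tx":0,"ty":0,"tz":14,"ax":0,"ay":0,"az":0}]' 40
```

```text
clock: 6.92
position: [0.5613, 0.2385, 0.0332]
ee_rot: [0.0, 0.943, 0.334, 0.002]
contact_force: [0.3, -1.1, 6.6]
width: 0.0415
gripper_force: 41.6
clock: 7.42
position: [0.5623, 0.239, 0.1762]
ee_rot: [0.0, 0.943, 0.334, 0.005]
contact_force: [-0.5, -0.9, -2.0]
width: 0.0421
gripper_force: 41.0
```

```bash
python3 -m pendant '[{"jaw":-1,"tx":-0.3,"ty":-3,"tz":0,"ax":0,"ay":0,"az":0},{"jaw":-1,"tx":-0.8,"ty":-8,"tz":0,"ax":0,"ay":0,"az":-5},{"jaw":-1,"tx":-1.4,"ty":-13.5,"tz":0,"ax":0,"ay":0,"az":-10},{"jaw":-1,"tx":-2,"ty":-19,"tz":0,"ax":0,"ay":0,"az":-15},{"jaw":-1,"tx":-2.6,"ty":-25,"tz":0,"ax":0,"ay":0,"az":-20},{"jaw":-1,"tx":-3.2,"ty":-31,"tz":0,"ax":0,"ay":0,"az":-25},{"jaw":-1,"tx":-3.8,"ty":-37,"tz":0,"ax":0,"ay":0,"az":-31},{"jaw":-1,"tx":-4.4,"ty":-43,"tz":0,"ax":0,"ay":0,"az":-31},{"jaw":-1,"tx":-5,"ty":-49,"tz":0,"ax":0,"ay":0,"az":-31},{"jaw":-1,"tx":-5.7,"ty":-55,"tz":0,"ax":0,"ay":0,"az":-31}]' 40
python3 -m pendant '[{"jaw":-1,"tx":-0.6,"ty":-5.5,"tz":0,"ax":0,"ay":0,"az":0},{"jaw":-1,"tx":-1.2,"ty":-9,"tz":0,"ax":0,"ay":0,"az":0},{"jaw":-1,"tx":-1.2,"ty":-11.2,"tz":0,"ax":0,"ay":0,"az":0},{"jaw":-1,"tx":-1.2,"ty":-11.2,"tz":0,"ax":0,"ay":0,"az":0}]' 40
python3 - <<'E'
from rig import manip
import cv2
for n in("wrist","scene"):
    im=manip.get_image(n);cv2.imwrite(f"pics/{n}_a.png",im["pixels"])
E
```

```text
clock: 8.68
position: [0.5014, -0.313, 0.1697]
ee_rot: [-0.001, 0.998, 0.07, -0.001]
contact_force: [0.6, -0.4, -2.4]
width: 0.0414
gripper_force: 41.0
clock: 9.18
position: [0.4904, -0.4243, 0.17]
ee_rot: [-0.001, 0.998, 0.069, -0.0]
contact_force: [0.5, 0.6, -1.4]
width: 0.0414
gripper_force: 41.0
```

View pics/scene_a.png

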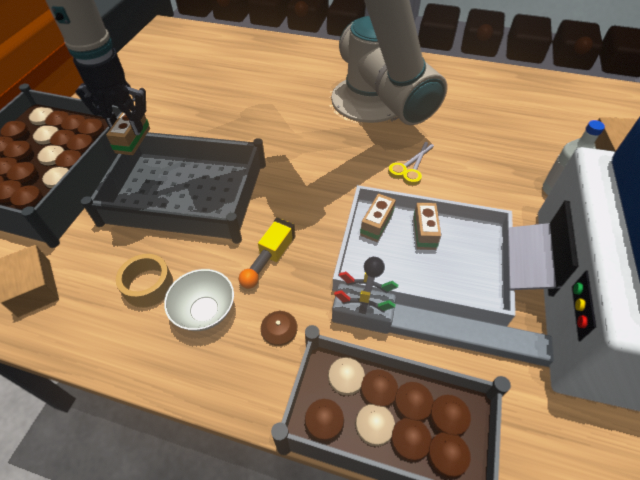

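The carton is held level at (128,133) over the tote's far end, and the lever stands upright at (373,267).

```bash
python3 -m pendant '[{"jaw":-1,"tx":0.2,"ty":0.1,"tz":-5,"ax":0,"ay":0,"az":0},{"jaw":-1,"tx":0.2,"ty":0.1,"tz":-10,"ax":0,"ay":0,"az":0},{"jaw":-1,"tx":0.2,"ty":0.1,"tz":-12.5,"ax":0,"ay":0,"az":0},{"jaw":-1,"tx":0.2,"ty":0.1,"tz":-13.6,"ax":0,"ay":0,"az":0},{"jaw":-1,"tx":0.2,"ty":0.1,"tz":-13.6,"ax":0,"ay":0,"az":0},{"jaw":0.5,"tx":0.2,"ty":0.1,"tz":-13.6,"ax":0,"ay":0,"az":0},{"jaw":0.5,"tx":0.2,"ty":0.1,"tz":-13.6,"ax":0,"ay":0,"az":0},{"jaw":0.5,"tx":0.2,"ty":0.1,"tz":-10,"ax":0,"ay":0,"az":0},{"jaw":0.5,"tx":0.2,"ty":0.1,"tz":-5,"ax":0,"ay":0,"az":0},{"jaw":0.5,"tx":0.2,"ty":0.1,"tz":0,"ax":0,"ay":0,"az":0}]' 40
python3 - <<'E'
from rig import manip
import pickle
from h import *
im=manip.get_image("top"); pickle.dump(im,open("t2.pkl","wb"))
P=cloud(im);Z=P[...,2];m=np.zeros(Z.shape,bool);m[222:328,155:292]=1
print("tray");[print(*r) for r in rects(P,m&(Z>0.048)&(Z<.068),100)]
m[:]=0;m[235:345,405:550]=1
print("tote");[print(*r) for r in rects(P,m&(Z>0.045)&(Z<.065),60)]
E
```

```text
clock: 10.52
position: [0.4928, -0.423, 0.1736]
ee_rot: [0.001, 0.998, 0.069, 0.0]
contact_force: [0.8, -0.1, 0.4]
width: 0.0634
gripper_force: 0.0
tray
[459.2 120.6  90.5  42.7 -11.2] 58.5 [268. 298.] 825
[453.5 223.5  90.9  43.6  13.9] 58.6 [221. 300.] 813
tote
[ 557.1 -482.1   95.7    6.3    7.6] 54.9 [539. 256.] 188
[ 490.4 -420.7   90.6   44.7    6.9] 57.7 [512. 285.] 753
[ 381.9 -394.8  252.    67.4  -66.1] 54.7 [518. 327.] 273
[ 402.8 -187.8   81.3    1.5    8.4] 54.0 [410. 326.] 69
```

```bash
python3 -m pendant '[{"jaw":0.5,"tx":-0.4,"ty":6,"tz":0,"ax":0,"ay":0,"az":0},{"jaw":0.5,"tx":-0.8,"ty":12,"tz":0,"ax":0,"ay":0,"az":6},{"jaw":0.5,"tx":-1.2,"ty":18,"tz":0,"ax":0,"ay":0,"az":6},{"jaw":0.5,"tx":-1.6,"ty":24,"tz":0,"ax":0,"ay":0,"az":6},{"jaw":0.5,"tx":-2,"ty":30,"tz":0,"ax":0,"ay":0,"az":6},{"jaw":0.5,"tx":-2.4,"ty":36,"tz":0,"ax":0,"ay":0,"az":6},{"jaw":0.5,"tx":-2.8,"ty":42,"tz":0,"ax":0,"ay":0,"az":6},{"jaw":0.5,"tx":-3.2,"ty":48,"tz":0,"ax":0,"ay":0,"az":6},{"jaw":0.5,"tx":-3.6,"ty":54,"tz":0,"ax":0,"ay":0,"az":6},{"jaw":0.5,"tx":-3.9,"ty":60,"tz":0,"ax":0,"ay":0,"az":6}]' 40
python3 -m pendant '[{"jaw":0.5,"tx":0,"ty":4.7,"tz":0,"ax":0,"ay":0,"az":0},{"jaw":0.5,"tx":0,"ty":4.7,"tz":0,"ax":0,"ay":0,"az":0},{"jaw":0.5,"tx":0,"ty":4.7,"tz":0,"ax":0,"ay":0,"az":0}]' 40
```

```text
clock: 11.82
position: [0.4539, 0.1791, 0.1724]
ee_rot: [-0.0, 0.993, 0.122, 0.001]
contact_force: [1.5, 0.2, 0.4]
width: 0.064
gripper_force: 0.0
clock: 12.2
position: [0.4537, 0.2238, 0.1717]
ee_rot: [0.0, 0.993, 0.122, 0.0]
contact_force: [0.3, -0.2, 0.2]
width: 0.0637
gripper_force: 0.0
```

Lower to TCP z ≈ 0.031, grip and lift.

```bash
python3 -m pendant '[{"jaw":0.5,"tx":0,"ty":0,"tz":-5,"ax":0,"ay":0,"az":0},{"jaw":0.5,"tx":0,"ty":0,"tz":-10,"ax":0,"ay":0,"az":0},{"jaw":0.5,"tx":0,"ty":0,"tz":-14,"ax":0,"ay":0,"az":0},{"jaw":0.5,"tx":0,"ty":0,"tz":-14,"ax":0,"ay":0,"az":0},{"jaw":-1,"tx":0,"ty":0,"tz":-14,"ax":0,"ay":0,"az":0},{"jaw":-1,"tx":0,"ty":0,"tz":-14,"ax":0,"ay":0,"az":0},{"jaw":-1,"tx":0,"ty":0,"tz":-14,"ax":0,"ay":0,"az":0},{"jaw":-1,"tx":0,"ty":0,"tz":-10,"ax":0,"ay":0,"az":0},{"jaw":-1,"tx":0,"ty":0,"tz":-5,"ax":0,"ay":0,"az":0},{"jaw":-1,"tx":0,"ty":0,"tz":0,"ax":0,"ay":0,"az":0}]' 40
```

```text
clock: 13.45
position: [0.4533, 0.2242, 0.1732]
ee_rot: [-0.0, 0.993, 0.122, 0.0]
contact_force: [1.9, 1.4, -1.7]
width: 0.0417
gripper_force: 42.1
```

```bash
python3 -m pendant '[{"jaw":-1,"tx":0.1,"ty":-3,"tz":0,"ax":0,"ay":0,"az":0},{"jaw":-1,"tx":0.4,"ty":-8,"tz":0,"ax":0,"ay":0,"az":-3},{"jaw":-1,"tx":0.7,"ty":-14,"tz":0,"ax":0,"ay":0,"az":-6},{"jaw":-1,"tx":1,"ty":-20,"tz":0,"ax":0,"ay":0,"az":-6},{"jaw":-1,"tx":1.3,"ty":-26,"tz":0,"ax":0,"ay":0,"az":-6},{"jaw":-1,"tx":1.6,"ty":-32,"tz":0,"ax":0,"ay":0,"az":-6},{"jaw":-1,"tx":2,"ty":-38,"tz":0,"ax":0,"ay":0,"az":-6},{"jaw":-1,"tx":2.4,"ty":-44,"tz":0,"ax":0,"ay":0,"az":-6},{"jaw":-1,"tx":2.8,"ty":-50,"tz":0,"ax":0,"ay":0,"az":-6},{"jaw":-1,"tx":2.9,"ty":-54,"tz":0,"ax":0,"ay":0,"az":-6}]' 40
python3 -m pendant '[{"jaw":-1,"tx":0,"ty":-2.2,"tz":0,"ax":0,"ay":0,"az":0},{"jaw":-1,"tx":0,"ty":-2.2,"tz":0,"ax":0,"ay":0,"az":0},{"jaw":-1,"tx":0,"ty":-2.2,"tz":-4,"ax":0,"ay":0,"az":0},{"jaw":-1,"tx":0,"ty":-2.2,"tz":-8,"ax":0,"ay":0,"az":0}]' 40
```

```text
clock: 14.7
position: [0.4827, -0.3186, 0.1717]
ee_rot: [0.001, 0.998, 0.069, 0.0]
contact_force: [-0.0, -0.6, -0.8]
width: 0.0412
gripper_force: 42.2
clock: 15.2
position: [0.4831, -0.3357, 0.0913]
ee_rot: [-0.0, 0.998, 0.07, 0.001]
contact_force: [0.5, -0.1, -1.9]
width: 0.0414
gripper_force: 42.3
```

```bash
python3 -m pendant '[{"jaw":-1,"tx":0,"ty":-0.2,"tz":-3,"ax":0,"ay":0,"az":0},{"jaw":-1,"tx":0,"ty":-0.2,"tz":-5,"ax":0,"ay":0,"az":0},{"jaw":-1,"tx":0,"ty":-0.2,"tz":-5.8,"ax":0,"ay":0,"az":0},{"jaw":-1,"tx":0,"ty":-0.2,"tz":-5.8,"ax":0,"ay":0,"az":0},{"jaw":0.4,"tx":0,"ty":-0.2,"tz":-5.8,"ax":0,"ay":0,"az":0},{"jaw":0.4,"tx":0,"ty":-0.2,"tz":-5.8,"ax":0,"ay":0,"az":0},{"jaw":0.4,"tx":0,"ty":-0.2,"tz":0,"ax":0,"ay":0,"az":0},{"jaw":0.4,"tx":0,"ty":-0.2,"tz":5,"ax":0,"ay":0,"az":0},{"jaw":0.4,"tx":0,"ty":-0.2,"tz":8,"ax":0,"ay":0,"az":0}]' 40
python3 - <<'E'
from rig import manip
import pickle
from h import *
im=manip.get_image("top"); pickle.dump(im,open("t3.pkl","wb"))
P=cloud(im);Z=P[...,2];m=np.zeros(Z.shape,bool);m[222:328,155:292]=1
print("tray");[print(*r) for r in rects(P,m&(Z>0.048)&(Z<.068),100)]
m[:]=0;m[235:345,405:550]=1
print("tote");[print(*r) for r in rects(P,m&(Z>0.045)&(Z<.065),60)]
E
```

```text
clock: 16.32
position: [0.4837, -0.3405, 0.1747]
ee_rot: [0.002, 0.998, 0.07, 0.002]
contact_force: [0.2, -0.2, -0.7]
width: 0.0594
gripper_force: 0.0
tray
[459.3 120.9  90.8  42.6 -11.4] 58.5 [268. 298.] 826
tote
[ 566.2 -481.8   78.5    5.9    7. ] 55.2 [538. 252.] 158
[ 516.4 -416.6   42.9   37.3  -84.6] 57.2 [509. 272.] 225
[ 480.9 -334.9   90.2   44.     6.8] 57.8 [474. 288.] 666
[ 402.2 -188.    80.8    2.     8.8] 55.4 [410. 326.] 66
[ 383.6 -426.6   86.5    2.   -82.4] 55.2 [515. 334.] 60
[ 368.6 -324.1  109.1    1.5  -83. ] 55.5 [471. 341.] 77
```

```bash
python3 -m pendant '[{"jaw":0.25,"tx":-0.3,"ty":6,"tz":0,"ax":0,"ay":0,"az":0},{"jaw":0.25,"tx":-0.6,"ty":12,"tz":0,"ax":0,"ay":0,"az":-10},{"jaw":0.25,"tx":-0.9,"ty":18,"tz":0,"ax":0,"ay":0,"az":-19},{"jaw":0.25,"tx":-1.2,"ty":24,"tz":0,"ax":0,"ay":0,"az":-19},{"jaw":0.25,"tx":-1.6,"ty":30,"tz":0,"ax":0,"ay":0,"az":-19},{"jaw":0.25,"tx":-2,"ty":36,"tz":0,"ax":0,"ay":0,"az":-19},{"jaw":0.25,"tx":-2.4,"ty":42,"tz":0,"ax":0,"ay":0,"az":-19},{"jaw":0.25,"tx":-2.4,"ty":46.1,"tz":0,"ax":0,"ay":0,"az":-19},{"jaw":0.25,"tx":-2.4,"ty":46.1,"tz":0,"ax":0,"ay":0,"az":-19},{"jaw":0.25,"tx":-2.4,"ty":46.1,"tz":-4,"ax":0,"ay":0,"az":-19}]' 40
python3 - <<'E'
from rig import manip
import pickle,cv2
from h import *
im=manip.get_image("wrist");cv2.imwrite("pics/w3.png",im["pixels"])
E
```

```text
clock: 17.62
position: [0.4617, 0.1213, 0.1333]
ee_rot: [-0.0, 0.995, -0.095, 0.004]
contact_force: [0.2, -0.9, -0.7]
width: 0.0532
gripper_force: 0.0
```

View pics/w3.png

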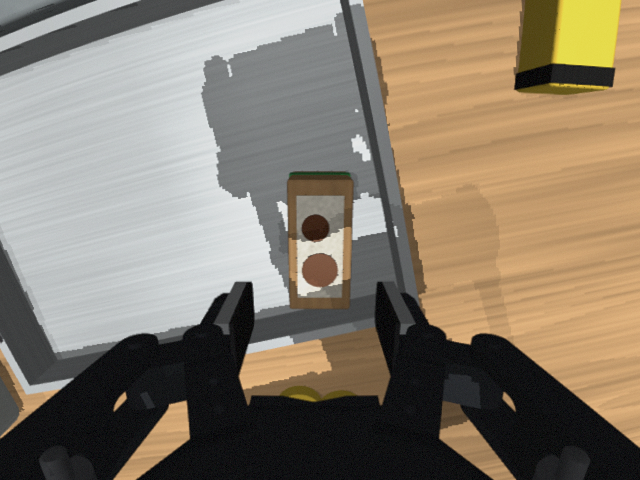

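The carton is centred between the fingers at (320,240), with the tray wall at about x = 400, just clear of the right finger.

```bash
python3 -m pendant '[{"jaw":0.25,"tx":-0.2,"ty":0,"tz":-5,"ax":0,"ay":0,"az":0},{"jaw":0.25,"tx":-0.2,"ty":0,"tz":-8,"ax":0,"ay":0,"az":0},{"jaw":0.25,"tx":-0.2,"ty":0,"tz":-9.9,"ax":0,"ay":0,"az":0},{"jaw":0.25,"tx":-0.2,"ty":0,"tz":-9.9,"ax":0,"ay":0,"az":0},{"jaw":-1,"tx":-0.2,"ty":0,"tz":-9.9,"ax":0,"ay":0,"az":0},{"jaw":-1,"tx":-0.2,"ty":0,"tz":-9.9,"ax":0,"ay":0,"az":0},{"jaw":-1,"tx":-0.2,"ty":0,"tz":-9.9,"ax":0,"ay":0,"az":0},{"jaw":-1,"tx":-0.2,"ty":0,"tz":-5,"ax":0,"ay":0,"az":0},{"jaw":-1,"tx":-0.2,"ty":0,"tz":0,"ax":0,"ay":0,"az":0},{"jaw":-1,"tx":-0.2,"ty":0,"tz":4,"ax":0,"ay":0,"az":0}]' 40
```

```text
clock: 18.92
position: [0.457, 0.1213, 0.1736]
ee_rot: [-0.0, 0.995, -0.096, 0.001]
contact_force: [0.7, 0.2, -1.8]
width: 0.0412
gripper_force: 41.6
```

```bash
python3 -m pendant '[{"jaw":-1,"tx":0.1,"ty":-3,"tz":0,"ax":0,"ay":0,"az":0},{"jaw":-1,"tx":0.3,"ty":-8,"tz":0,"ax":0,"ay":0,"az":6},{"jaw":-1,"tx":0.5,"ty":-14,"tz":0,"ax":0,"ay":0,"az":12},{"jaw":-1,"tx":0.7,"ty":-20,"tz":0,"ax":0,"ay":0,"az":19},{"jaw":-1,"tx":0.9,"ty":-26,"tz":0,"ax":0,"ay":0,"az":19},{"jaw":-1,"tx":1.1,"ty":-32,"tz":0,"ax":0,"ay":0,"az":19},{"jaw":-1,"tx":1.3,"ty":-36.5,"tz":0,"ax":0,"ay":0,"az":19},{"jaw":-1,"tx":1.3,"ty":-37.4,"tz":0,"ax":0,"ay":0,"az":19},{"jaw":-1,"tx":1.3,"ty":-37.4,"tz":-4,"ax":0,"ay":0,"az":19},{"jaw":-1,"tx":1.3,"ty":-37.4,"tz":-8,"ax":0,"ay":0,"az":19}]' 40
```

```text
clock: 20.18
position: [0.4698, -0.2522, 0.091]
ee_rot: [0.0, 0.998, 0.07, 0.001]
contact_force: [0.0, -1.1, -2.3]
width: 0.0414
gripper_force: 41.7
```

```bash
python3 -m pendant '[{"jaw":-1,"tx":0,"ty":0,"tz":-3,"ax":0,"ay":0,"az":0},{"jaw":-1,"tx":0,"ty":0,"tz":-5,"ax":0,"ay":0,"az":0},{"jaw":-1,"tx":0,"ty":0,"tz":-5.6,"ax":0,"ay":0,"az":0},{"jaw":-1,"tx":0,"ty":0,"tz":-5.6,"ax":0,"ay":0,"az":0},{"jaw":0.4,"tx":0,"ty":0,"tz":-5.6,"ax":0,"ay":0,"az":0},{"jaw":0.4,"tx":0,"ty":0,"tz":-5.6,"ax":0,"ay":0,"az":0},{"jaw":0.4,"tx":0,"ty":0,"tz":0,"ax":0,"ay":0,"az":0},{"jaw":0.4,"tx":0,"ty":0,"tz":5,"ax":0,"ay":0,"az":0},{"jaw":0.4,"tx":0,"ty":6,"tz":8,"ax":0,"ay":0,"az":0},{"jaw":0.4,"tx":0,"ty":12,"tz":8,"ax":0,"ay":0,"az":0}]' 40
python3 - <<'E'
from rig import manip
import pickle,cv2
from h import *
im=manip.get_image("top"); pickle.dump(im,open("t4.pkl","wb")); cv2.imwrite("pics/t4.png",im["pixels"])
P=cloud(im);Z=P[...,2];m=np.zeros(Z.shape,bool);m[222:328,155:292]=1
print("tray");[print(*r) for r in rects(P,m&(Z>0.025),60)]
m[:]=0;m[235:345,405:550]=1
print("tote");[print(*r) for r in rects(P,m&(Z>0.045)&(Z<.065),100)]
m[:]=0; m[190:280,335:385]=1
print("marker"); [print(*r) for r in rects(P,m&(Z>.008)&(Z<.06),30)]
s=manip.get_state();print(s["position"],s["qpos"])
E
```

```text
clock: 21.42
position: [0.4719, -0.1348, 0.1747]
ee_rot: [0.002, 0.998, 0.068, 0.004]
contact_force: [0.5, 0.0, -0.6]
width: 0.0598
gripper_force: 0.0
tray
[623.1 300.2 165.1   4.4 -88.8] 41.6 [183. 223.] 145
tote
[ 470.6 -478.4  244.8  108.8  -22.4] 55.1 [539. 289.] 462
[ 490.3 -420.3   90.5   44.     7.2] 57.7 [512. 286.] 807
[ 500.6 -333.7   50.8   43.6    8.3] 57.8 [476. 278.] 340
marker
[610.  -81.8 168.3  44.4 -11.8] 41.8 [360. 235.] 1172
[ 0.46896309 -0.12568326  0.17355755] [-0.4107639   0.1833761   1.7827007   0.00782706  1.17568242  1.01656628]
```

View pics/t4.png

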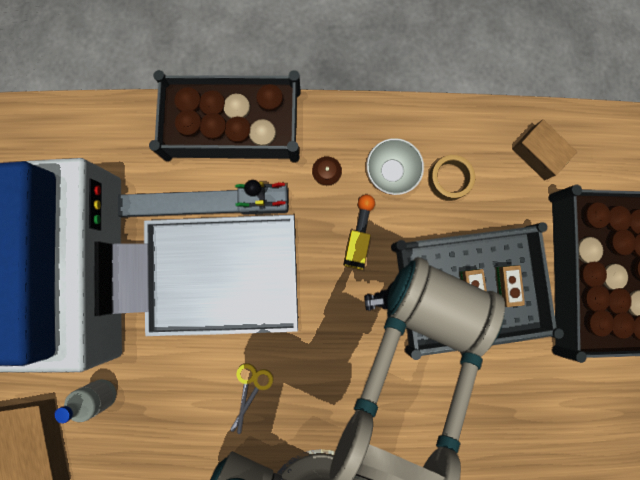

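The tray is empty, the cartons in the tote are at (475,283) and (512,285) with the third under the arm, the lever is upright, and the marker has not moved. I'll test which side the wrist can tilt to.

```bash
python3 -m pendant '[{"jaw":0.4,"tx":4,"ty":5,"tz":6,"ax":10,"ay":0,"az":0},{"jaw":0.4,"tx":6,"ty":8,"tz":8,"ax":20,"ay":0,"az":0},{"jaw":0.4,"tx":6,"ty":8,"tz":8,"ax":30,"ay":0,"az":0},{"jaw":0.4,"tx":6,"ty":8,"tz":8,"ax":40,"ay":0,"az":0},{"jaw":0.4,"tx":6,"ty":8,"tz":8,"ax":40,"ay":0,"az":0}]' 40
python3 -c "
from rig import manip;s=manip.get_state();print(s['position'],s['qpos'])"
```

```text
clock: 22.1
position: [0.5295, -0.0569, 0.2492]
ee_rot: [-0.342, 0.937, 0.063, 0.023]
contact_force: [-0.4, 0.7, 0.5]
width: 0.0597
gripper_force: 0.0
[ 0.52954038 -0.05686383  0.24919082] [-0.61789579  0.36301125  1.5473248   0.55452817  1.667693    0.74842016]
```

```bash
python3 -m pendant '[{"jaw":0.4,"tx":3,"ty":-1,"tz":-3,"ax":-10,"ay":0,"az":0},{"jaw":0.4,"tx":6,"ty":-2,"tz":-6,"ax":-20,"ay":0,"az":0},{"jaw":0.4,"tx":10,"ty":-2.9,"tz":-10,"ax":-30,"ay":0,"az":0},{"jaw":0.4,"tx":10,"ty":-2.9,"tz":-10,"ax":-40,"ay":0,"az":0},{"jaw":0.4,"tx":10,"ty":-2.9,"tz":-10,"ax":-40,"ay":0,"az":0}]' 80
python3 -m pendant '[{"jaw":0.4,"tx":0,"ty":0,"tz":-3,"ax":0,"ay":0,"az":-10},{"jaw":0.4,"tx":0,"ty":0,"tz":-6,"ax":0,"ay":0,"az":-20},{"jaw":0.4,"tx":0,"ty":0,"tz":-6,"ax":0,"ay":0,"az":-20},{"jaw":0.4,"tx":0,"ty":0,"tz":-6,"ax":0,"ay":0,"az":-20}]' 80
```

```text
clock: 22.72
position: [0.6302, -0.079, 0.153]
ee_rot: [0.0, 0.997, 0.073, 0.001]
contact_force: [-0.4, 0.5, -0.1]
width: 0.06
gripper_force: 0.0
clock: 23.22
position: [0.6306, -0.0844, 0.093]
ee_rot: [-0.0, 0.995, -0.104, 0.001]
contact_force: [-0.5, 0.7, -0.2]
width: 0.0604
gripper_force: 0.0
```

```bash
python3 -m pendant '[{"jaw":0.4,"tx":0,"ty":-0.1,"tz":-4,"ax":0,"ay":0,"az":0},{"jaw":0.4,"tx":0,"ty":-0.1,"tz":-7,"ax":0,"ay":0,"az":0},{"jaw":0.4,"tx":0,"ty":-0.1,"tz":-8.5,"ax":0,"ay":0,"az":0},{"jaw":0.4,"tx":0,"ty":-0.1,"tz":-8.5,"ax":0,"ay":0,"az":0},{"jaw":-1,"tx":0,"ty":-0.1,"tz":-8.5,"ax":0,"ay":0,"az":0},{"jaw":-1,"tx":0,"ty":-0.1,"tz":-8.5,"ax":0,"ay":0,"az":0},{"jaw":-1,"tx":0,"ty":-0.1,"tz":-8.5,"ax":0,"ay":0,"az":0},{"jaw":-1,"tx":0,"ty":-0.1,"tz":-8.5,"ax":0,"ay":0,"az":0},{"jaw":-1,"tx":0,"ty":-0.1,"tz":-8.5,"ax":0,"ay":0,"az":0}]' 80
python3 -m pendant '[{"jaw":-1,"tx":0,"ty":0,"tz":3,"ax":0,"ay":0,"az":0},{"jaw":-1,"tx":0,"ty":0,"tz":8,"ax":0,"ay":0,"az":0},{"jaw":-1,"tx":0,"ty":0,"tz":13,"ax":0,"ay":0,"az":0},{"jaw":-1,"tx":-4,"ty":2,"tz":16,"ax":0,"ay":0,"az":0},{"jaw":-1,"tx":-8,"ty":4,"tz":19,"ax":0,"ay":0,"az":0},{"jaw":-1,"tx":-8,"ty":4,"tz":19,"ax":0,"ay":0,"az":0}]' 80
python3 - <<'E'
from rig import manip
import cv2
im=manip.get_image("scene");cv2.imwrite("pics/s5.png",im["pixels"][:400])
print(manip.get_state()["qpos"])
E
```

```text
clock: 24.35
position: [0.6309, -0.0851, 0.0079]
ee_rot: [0.001, 0.995, -0.104, 0.002]
contact_force: [-0.2, -0.6, 4.8]
width: 0.0194
gripper_force: 77.4
clock: 25.1
position: [0.5477, -0.0429, 0.1987]
ee_rot: [-0.0, 0.995, -0.104, 0.001]
contact_force: [0.8, 0.3, -3.5]
width: 0.0197
gripper_force: 78.1
[-2.05972554e-01  2.59777365e-01  1.61431484e+00  8.79051237e-05
  1.26488654e+00  1.57368884e+00]
```

View pics/s5.png

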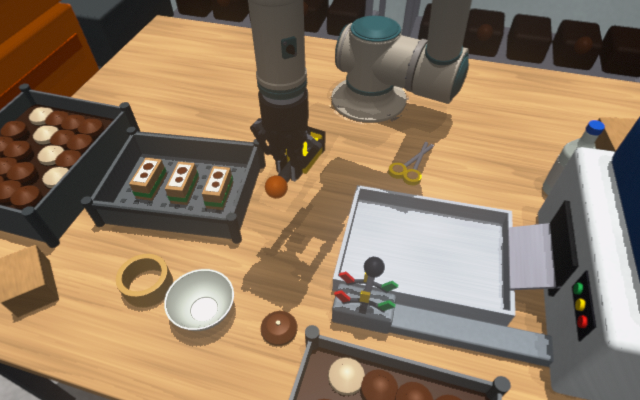

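The marker is held by its stem (ball at (277,186)), and the three cartons lie flat in the tote at (147,178), (181,180) and (217,186). Next I turn it, then tilt it.

```bash
python3 -m pendant '[{"jaw":-1,"tx":0,"ty":0,"tz":0,"ax":0,"ay":0,"az":10},{"jaw":-1,"tx":0,"ty":0,"tz":2,"ax":0,"ay":0,"az":20},{"jaw":-1,"tx":0,"ty":2,"tz":4,"ax":0,"ay":0,"az":30},{"jaw":-1,"tx":0,"ty":4,"tz":4,"ax":0,"ay":0,"az":40},{"jaw":-1,"tx":0,"ty":4,"tz":4,"ax":0,"ay":0,"az":50},{"jaw":-1,"tx":0,"ty":4,"tz":4,"ax":0,"ay":0,"az":60},{"jaw":-1,"tx":0,"ty":4,"tz":4,"ax":0,"ay":0,"az":70},{"jaw":-1,"tx":0,"ty":4,"tz":4,"ax":0,"ay":0,"az":72},{"jaw":-1,"tx":0,"ty":4,"tz":4,"ax":0,"ay":0,"az":72}]' 80
python3 -m pendant '[{"jaw":-1,"tx":0,"ty":0,"tz":0,"ax":8,"ay":-4.6,"az":0},{"jaw":-1,"tx":0,"ty":0,"tz":0,"ax":16,"ay":-9.2,"az":0},{"jaw":-1,"tx":0,"ty":0,"tz":0,"ax":24,"ay":-13.9,"az":0},{"jaw":-1,"tx":0,"ty":0,"tz":0,"ax":32,"ay":-18.5,"az":0},{"jaw":-1,"tx":0,"ty":0,"tz":0,"ax":40,"ay":-23.1,"az":0},{"jaw":-1,"tx":0,"ty":0,"tz":0,"ax":40,"ay":-23.1,"az":0}]' 80
python3 -c "
from rig import manip;s=manip.get_state();print(s['position'],s['qpos'])"
```

```text
clock: 26.28
position: [0.55, -0.0046, 0.2353]
ee_rot: [-0.0, 0.867, 0.499, -0.0]
contact_force: [-1.2, -0.2, -2.9]
width: 0.0198
gripper_force: 77.9
clock: 27.02
position: [0.5485, -0.0067, 0.2337]
ee_rot: [-0.197, 0.799, 0.457, 0.338]
contact_force: [0.5, -0.0, -4.0]
width: 0.0195
gripper_force: 78.3
[ 0.54850045 -0.00670989  0.23366827] [-0.65637497  0.2241677   1.87370729  0.83317305  1.30113105 -0.46691717]
```

```bash
python3 -m pendant '[{"jaw":-1,"tx":0,"ty":0,"tz":0,"ax":8,"ay":-4.6,"az":0},{"jaw":-1,"tx":0,"ty":0,"tz":0,"ax":16,"ay":-9.2,"az":0},{"jaw":-1,"tx":0,"ty":0,"tz":0,"ax":24,"ay":-13.9,"az":0},{"jaw":-1,"tx":0,"ty":0,"tz":0,"ax":32,"ay":-18.5,"az":0},{"jaw":-1,"tx":0,"ty":0,"tz":0,"ax":38,"ay":-22,"az":0},{"jaw":-1,"tx":0,"ty":0,"tz":0,"ax":38,"ay":-22,"az":0},{"jaw":-1,"tx":0,"ty":0,"tz":0,"ax":38,"ay":-22,"az":0}]' 80
python3 - <<'E'
from rig import manip
import cv2
s=manip.get_state();print(s['position'],s['ee_rot'],s['qpos'])
im=manip.get_image("scene");cv2.imwrite("pics/s6.png",im["pixels"][:400])
E
```

```text
clock: 27.9
position: [0.5502, -0.0039, 0.2364]
ee_rot: [-0.353, 0.612, 0.355, 0.612]
contact_force: [0.5, 0.2, -3.1]
width: 0.0195
gripper_force: 78.4
[ 0.5501931 -0.0039317  0.2363759] [-0.35319336  0.61221195  0.35523539  0.61176695] [-0.85754405  0.62640577  2.10136961  1.26044146  1.70196825 -1.18004969]
```

View pics/s6.png

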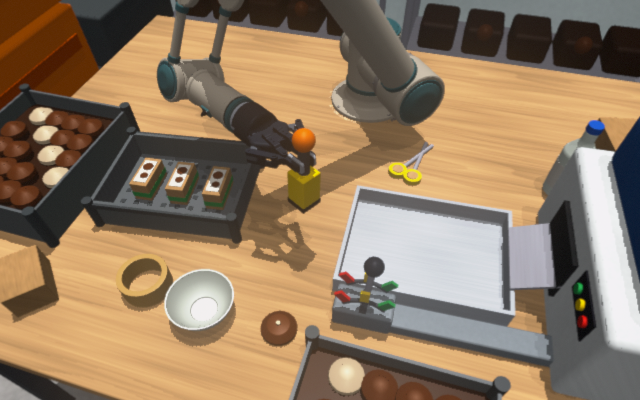

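The marker hangs upright at (304,187). The wrist would sit over the tote once lowered, so I'll swing it about the vertical until the tool points mostly away from the base.

```bash
python3 -m pendant '[{"jaw":-1,"tx":0.5,"ty":0,"tz":0,"ax":0,"ay":0,"az":-8},{"jaw":-1,"tx":1,"ty":0,"tz":0,"ax":0,"ay":0,"az":-16},{"jaw":-1,"tx":1.5,"ty":0,"tz":0,"ax":0,"ay":0,"az":-24},{"jaw":-1,"tx":2,"ty":0,"tz":0,"ax":0,"ay":0,"az":-32},{"jaw":-1,"tx":2.5,"ty":0,"tz":0,"ax":0,"ay":0,"az":-40},{"jaw":-1,"tx":2.5,"ty":0,"tz":0,"ax":0,"ay":0,"az":-40},{"jaw":-1,"tx":2.5,"ty":0,"tz":0,"ax":0,"ay":0,"az":-40}]' 80
python3 -m pendant '[{"jaw":-1,"tx":0,"ty":0,"tz":-2,"ax":0,"ay":0,"az":0},{"jaw":-1,"tx":0,"ty":0,"tz":-4,"ax":0,"ay":0,"az":0},{"jaw":-1,"tx":0,"ty":0,"tz":-6,"ax":0,"ay":0,"az":0},{"jaw":-1,"tx":0,"ty":0,"tz":-6,"ax":0,"ay":0,"az":0}]' 80
python3 - <<'E'
from rig import manip
import cv2
s=manip.get_state();print(s['qpos'])
im=manip.get_image("scene");cv2.imwrite("pics/s7.png",im["pixels"][:400])
E
```

```text
clock: 28.82
position: [0.5754, -0.0047, 0.2372]
ee_rot: [-0.122, 0.695, 0.125, 0.698]
contact_force: [-0.1, -0.2, -2.8]
width: 0.0195
gripper_force: 78.7
clock: 29.32
position: [0.5761, -0.0068, 0.1744]
ee_rot: [-0.122, 0.696, 0.122, 0.697]
contact_force: [-0.0, -0.4, -3.1]
width: 0.0193
gripper_force: 78.6
[-0.77332623  0.89953437  2.68412991  1.98198463  1.75990425 -1.97405934]
```

View pics/s7.png

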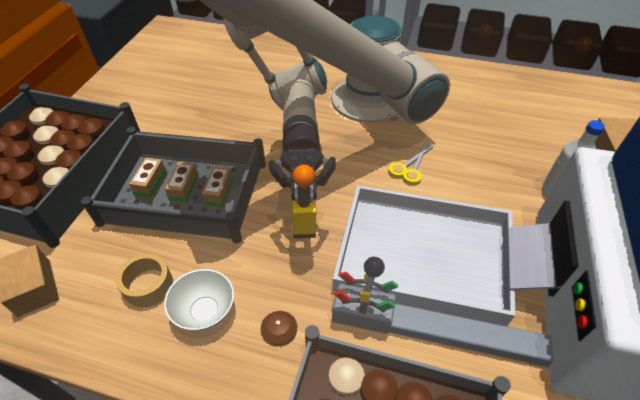

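```bash
python3 -m pendant '[{"jaw":-1,"tx":2,"ty":0.5,"tz":0,"ax":0,"ay":0,"az":5},{"jaw":-1,"tx":4,"ty":1,"tz":0,"ax":0,"ay":0,"az":8},{"jaw":-1,"tx":4,"ty":1,"tz":0,"ax":0,"ay":0,"az":8},{"jaw":-1,"tx":4,"ty":1,"tz":-1.5,"ax":0,"ay":0,"az":8},{"jaw":-1,"tx":4,"ty":1,"tz":-3,"ax":0,"ay":0,"az":8},{"jaw":-1,"tx":4,"ty":1,"tz":-4.5,"ax":0,"ay":0,"az":8},{"jaw":-1,"tx":4,"ty":1,"tz":-4.5,"ax":0,"ay":0,"az":8}]' 80
python3 - <<'E'
from rig import manip
import cv2,pickle
from h import *
s=manip.get_state();print(s['qpos'])
im=manip.get_image("scene");pickle.dump(im,open("s8.pkl","wb"))
P=cloud(im);h=cv2.cvtColor(im["pixels"],cv2.COLOR_BGR2HSV)
m=(h[...,0]>22)&(h[...,0]<35)&(h[...,1]>150)&(h[...,2]>60);m[:180]=0;m[290:]=0;m[:,260:]&=True;m[:,:250]=0;m[:,345:]=0
q=P[m];print(len(q),np.nanpercentile(q,[2,50,98],axis=0).round(3))
E
```

```text
clock: 30.25
position: [0.6144, 0.0054, 0.1312]
ee_rot: [-0.171, 0.686, 0.17, 0.687]
contact_force: [0.5, 0.5, -2.7]
width: 0.0196
gripper_force: 78.7
[-0.72295571  0.91591191  2.49621596  1.91848526  1.6664375  -1.8232657 ]
566 [[ 0.602 -0.023  0.044]
 [ 0.62   0.002  0.087]
 [ 0.631  0.022  0.108]]
```

```bash
python3 -m pendant '[{"jaw":-1,"tx":-1,"ty":0,"tz":-0.8,"ax":0,"ay":0,"az":0},{"jaw":-1,"tx":-2.2,"ty":0,"tz":-1.6,"ax":0,"ay":0,"az":0},{"jaw":-1,"tx":-2.2,"ty":0,"tz":-2.2,"ax":0,"ay":0,"az":0},{"jaw":-1,"tx":-2.2,"ty":0,"tz":-2.2,"ax":0,"ay":0,"az":0}]' 80
python3 - <<'E'
from rig import manip
import cv2,pickle
from h import *
s=manip.get_state();print(s['qpos'])
im=manip.get_image("scene");pickle.dump(im,open("s8.pkl","wb"));cv2.imwrite("pics/s8.png",cv2.resize(im["pixels"][40:280,180:440],None,fx=2.5,fy=2.5))
P=cloud(im);h=cv2.cvtColor(im["pixels"],cv2.COLOR_BGR2HSV)
m=(h[...,0]>22)&(h[...,0]<35)&(h[...,1]>150)&(h[...,2]>60);m[:180]=0;m[290:]=0;m[:,260:]&=True;m[:,:250]=0;m[:,345:]=0
q=P[m];print(len(q),np.nanpercentile(q,[2,50,98],axis=0).round(3))
E
```

```text
clock: 30.8
position: [0.5931, 0.0051, 0.1095]
ee_rot: [-0.17, 0.685, 0.171, 0.687]
contact_force: [-0.3, -0.3, -3.3]
width: 0.0195
gripper_force: 78.7
[-0.7687435   1.01282206  2.54150792  1.85971572  1.69727778 -1.96637238]
461 [[ 0.58  -0.023  0.022]
 [ 0.599  0.002  0.069]
 [ 0.61   0.021  0.086]]
```

View pics/s8.png

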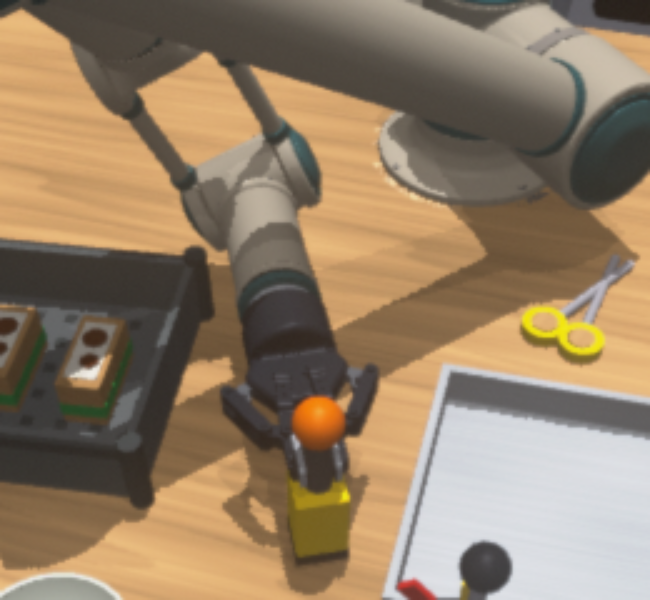

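The marker is upright just above the table, with its block at (320,520) in the crop. The wrist is close to the tote's corner post at (200,255), so I'll move it away to +y while lowering.

```bash
python3 -m pendant '[{"jaw":-1,"tx":0,"ty":1,"tz":0,"ax":0,"ay":0,"az":0},{"jaw":-1,"tx":-1,"ty":1.5,"tz":0,"ax":0,"ay":0,"az":0},{"jaw":-1,"tx":-1.8,"ty":1.5,"tz":0,"ax":0,"ay":0,"az":0},{"jaw":-1,"tx":-1.8,"ty":1.5,"tz":-0.3,"ax":0,"ay":0,"az":0},{"jaw":-1,"tx":-1.8,"ty":1.5,"tz":-0.5,"ax":0,"ay":0,"az":0},{"jaw":-1,"tx":-1.8,"ty":1.5,"tz":-0.6,"ax":0,"ay":0,"az":0}]' 80
python3 -m pendant '[{"jaw":-1,"tx":0,"ty":0,"tz":-0.1,"ax":0,"ay":0,"az":0},{"jaw":-1,"tx":0,"ty":0,"tz":-0.2,"ax":0,"ay":0,"az":0},{"jaw":-1,"tx":0,"ty":0,"tz":-0.2,"ax":0,"ay":0,"az":0}]' 80
python3 -c "
from rig import manip;s=manip.get_state();print(s['qpos'],s['moment'])"
```

```text
clock: 31.6
position: [0.5749, 0.0207, 0.1042]
ee_rot: [-0.171, 0.685, 0.171, 0.688]
contact_force: [0.1, -0.4, 1.1]
width: 0.0196
gripper_force: 78.7
clock: 31.98
position: [0.5747, 0.0204, 0.1042]
ee_rot: [-0.171, 0.683, 0.17, 0.689]
contact_force: [0.5, -1.1, 7.5]
width: 0.0195
gripper_force: 78.6
[-0.77487663  1.09087129  2.6046852   1.83129145  1.73833861 -2.10435954] [ 0.34116916 -0.45638744 -0.06357183]
```

```bash
python3 -m pendant '[{"jaw":-1,"tx":0,"ty":0,"tz":0.1,"ax":0,"ay":0,"az":0},{"jaw":-0.2,"tx":0,"ty":0,"tz":0.1,"ax":0,"ay":0,"az":0},{"jaw":0.4,"tx":0,"ty":0,"tz":0.1,"ax":0,"ay":0,"az":0},{"jaw":1,"tx":0,"ty":0,"tz":0.1,"ax":0,"ay":0,"az":0},{"jaw":1,"tx":0,"ty":0,"tz":0.1,"ax":0,"ay":0,"az":0},{"jaw":1,"tx":0,"ty":0,"tz":0.1,"ax":0,"ay":0,"az":0}]'
python3 -m pendant '[{"jaw":1,"tx":0,"ty":0,"tz":2,"ax":0,"ay":0,"az":0},{"jaw":1,"tx":0,"ty":0,"tz":4,"ax":0,"ay":0,"az":0},{"jaw":1,"tx":0,"ty":0,"tz":7,"ax":0,"ay":0,"az":0},{"jaw":1,"tx":0,"ty":0,"tz":10,"ax":0,"ay":0,"az":0},{"jaw":1,"tx":0,"ty":0,"tz":15,"ax":0,"ay":0,"az":0},{"jaw":1,"tx":0,"ty":0,"tz":20,"ax":0,"ay":0,"az":0},{"jaw":1,"tx":0,"ty":0,"tz":20,"ax":0,"ay":0,"az":0}]'
python3 - <<'E'
from rig import manip
import cv2,pickle
from h import *
s=manip.get_state();print(s['qpos'])
im=manip.get_image("scene");pickle.dump(im,open("s9.pkl","wb"));cv2.imwrite("pics/s9.png",im["pixels"][:400])
E
```

```text
clock: 32.72
position: [0.5747, 0.0206, 0.1022]
ee_rot: [-0.171, 0.686, 0.171, 0.687]
contact_force: [0.1, -0.4, -0.1]
width: 0.0858
gripper_force: 0.0
clock: 33.6
position: [0.5733, 0.0223, 0.3077]
ee_rot: [-0.168, 0.683, 0.175, 0.689]
contact_force: [0.6, -0.1, -1.7]
width: 0.0854
gripper_force: 0.0
[-0.77450782  0.36025649  2.49234304  1.86748995  1.49109392 -1.30746401]
```

View pics/s9.png

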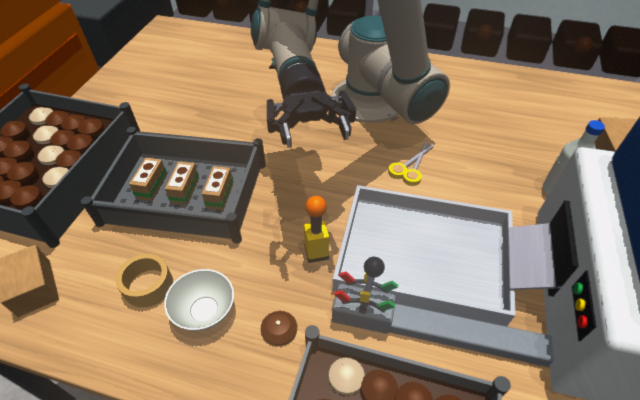

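The marker stands upright at (316,230) between the tote and the tray, and nothing else has moved. I'll bring the tool back to pointing down for the lever.

```bash
python3 -m pendant '[{"jaw":1,"tx":0,"ty":0,"tz":0,"ax":0,"ay":0,"az":10},{"jaw":1,"tx":0,"ty":0,"tz":0,"ax":0,"ay":0,"az":20},{"jaw":1,"tx":0,"ty":0,"tz":0,"ax":0,"ay":0,"az":30},{"jaw":1,"tx":0,"ty":0,"tz":0,"ax":0,"ay":0,"az":32},{"jaw":1,"tx":0,"ty":0,"tz":0,"ax":0,"ay":0,"az":32}]'
python3 -m pendant '[{"jaw":1,"tx":0,"ty":0,"tz":0,"ax":-8,"ay":4.6,"az":0},{"jaw":1,"tx":0,"ty":0,"tz":0,"ax":-16,"ay":9.2,"az":0},{"jaw":1,"tx":0,"ty":0,"tz":0,"ax":-24,"ay":13.9,"az":0},{"jaw":1,"tx":0,"ty":0,"tz":0,"ax":-32,"ay":18.5,"az":0},{"jaw":1,"tx":0,"ty":0,"tz":0,"ax":-40,"ay":23.1,"az":0},{"jaw":1,"tx":0,"ty":0,"tz":0,"ax":-48,"ay":27.7,"az":0},{"jaw":1,"tx":0,"ty":0,"tz":0,"ax":-56,"ay":32.3,"az":0},{"jaw":1,"tx":0,"ty":0,"tz":0,"ax":-64,"ay":37,"az":0},{"jaw":1,"tx":0,"ty":0,"tz":0,"ax":-72,"ay":41.6,"az":0},{"jaw":1,"tx":0,"ty":0,"tz":0,"ax":-78,"ay":45,"az":0}]'
python3 -m pendant '[{"jaw":1,"tx":0,"ty":0,"tz":0,"ax":0,"ay":0,"az":0},{"jaw":1,"tx":0,"ty":0,"tz":0,"ax":0,"ay":0,"az":0}]'
python3 - <<'E'
from rig import manip
import pickle
from h import *
s=manip.get_state();print(s['qpos'])
im=manip.get_image("scene");P=cloud(im)
try: print(knob(im,(250,288,355,392)))
except Exception as e: print(e)
E
```

```text
clock: 34.28
position: [0.5745, 0.021, 0.3008]
ee_rot: [-0.355, 0.612, 0.352, 0.613]
contact_force: [-0.8, 0.5, -0.8]
width: 0.0855
gripper_force: 0.0
clock: 35.52
position: [0.572, 0.0218, 0.301]
ee_rot: [-0.0, 0.865, 0.501, -0.002]
contact_force: [0.6, -1.1, -0.2]
width: 0.0856
gripper_force: 0.0
clock: 35.78
position: [0.5728, 0.0206, 0.3008]
ee_rot: [-0.001, 0.866, 0.501, -0.0]
contact_force: [0.3, 0.4, 0.3]
width: 0.0857
gripper_force: 0.0
[-0.08663423  0.24430536  1.37909131  0.00191379  1.52028568  0.43565755]
(array([679.3, 142.3, 168.3]), 347, np.float64(0.64))
```

```bash
python3 -m pendant '[{"jaw":1,"tx":4,"ty":4.5,"tz":0,"ax":0,"ay":0,"az":10},{"jaw":1,"tx":8,"ty":9,"tz":0,"ax":0,"ay":0,"az":20},{"jaw":1,"tx":10.6,"ty":12.3,"tz":0,"ax":0,"ay":0,"az":30},{"jaw":1,"tx":10.6,"ty":12.3,"tz":0,"ax":0,"ay":0,"az":32.5},{"jaw":1,"tx":10.6,"ty":12.3,"tz":-5,"ax":0,"ay":0,"az":32.5},{"jaw":1,"tx":10.6,"ty":12.3,"tz":-10,"ax":0,"ay":0,"az":32.5},{"jaw":1,"tx":10.6,"ty":12.3,"tz":-14.8,"ax":0,"ay":0,"az":32.5},{"jaw":1,"tx":10.6,"ty":12.3,"tz":-14.8,"ax":0,"ay":0,"az":32.5}]' 25
python3 -m pendant '[{"jaw":-1,"tx":0,"ty":0,"tz":0,"ax":0,"ay":0,"az":0},{"jaw":-1,"tx":0,"ty":0,"tz":0,"ax":0,"ay":0,"az":0},{"jaw":-1,"tx":0,"ty":0,"tz":0,"ax":0,"ay":0,"az":0},{"jaw":-1,"tx":0,"ty":0,"tz":0,"ax":0,"ay":0,"az":0},{"jaw":-1,"tx":0,"ty":0,"tz":0,"ax":0,"ay":0,"az":0}]' 25
```

```text
clock: 36.83
position: [0.6771, 0.1414, 0.1498]
ee_rot: [-0.004, 0.692, 0.722, -0.003]
contact_force: [0.2, 0.3, 0.4]
width: 0.0851
gripper_force: 0.0
clock: 37.45
position: [0.6798, 0.1435, 0.1568]
ee_rot: [-0.0, 0.691, 0.723, 0.0]
contact_force: [-4.3, -1.2, 6.7]
width: 0.0319
gripper_force: 24.4
```

```bash
python3 -m pendant '[{"jaw":-1,"tx":0,"ty":1.1,"tz":-0.05,"ax":0,"ay":0,"az":0},{"jaw":-1,"tx":-0.1,"ty":2.2,"tz":-0.2,"ax":0,"ay":0,"az":0},{"jaw":-1,"tx":-0.2,"ty":4.2,"tz":-0.75,"ax":0,"ay":0,"az":0},{"jaw":-1,"tx":-0.3,"ty":6.2,"tz":-1.65,"ax":0,"ay":0,"az":0},{"jaw":-1,"tx":-0.4,"ty":8,"tz":-2.9,"ax":0,"ay":0,"az":0},{"jaw":-1,"tx":-0.4,"ty":8.4,"tz":-3.2,"ax":0,"ay":0,"az":0},{"jaw":-1,"tx":-0.4,"ty":8.4,"tz":-3.2,"ax":0,"ay":0,"az":0},{"jaw":-1,"tx":-0.4,"ty":8.4,"tz":-3.2,"ax":0,"ay":0,"az":0}]' 25
```

```text
clock: 38.45
position: [0.6759, 0.225, 0.124]
ee_rot: [0.002, 0.691, 0.723, -0.002]
contact_force: [-7.5, -9.5, 10.9]
width: 0.0327
gripper_force: 27.0
```

```bash
python3 -m pendant '[{"jaw":1,"tx":0,"ty":0,"tz":0,"ax":0,"ay":0,"az":0},{"jaw":1,"tx":0,"ty":0,"tz":0,"ax":0,"ay":0,"az":0},{"jaw":1,"tx":0,"ty":0,"tz":0,"ax":0,"ay":0,"az":0},{"jaw":1,"tx":0,"ty":0,"tz":0,"ax":0,"ay":0,"az":0},{"jaw":1,"tx":0,"ty":0,"tz":5,"ax":0,"ay":0,"az":0},{"jaw":1,"tx":0,"ty":0,"tz":10,"ax":0,"ay":0,"az":0},{"jaw":1,"tx":-5,"ty":0,"tz":14,"ax":0,"ay":0,"az":0},{"jaw":1,"tx":-10,"ty":3,"tz":14,"ax":0,"ay":0,"az":0},{"jaw":1,"tx":-16,"ty":6,"tz":14,"ax":0,"ay":0,"az":0},{"jaw":1,"tx":-18,"ty":6,"tz":14,"ax":0,"ay":0,"az":0}]'
python3 - <<'E'
from rig import manip
import cv2,pickle
from h import *
im=manip.get_image("scene");cv2.imwrite("pics/s10.png",im["pixels"])
P=cloud(im);Z=P[...,2]
from scipy.optimize import least_squares
g=im["pixels"].max(2);m=np.zeros(Z.shape,bool);m[260:310,385:430]=1
q=P[m&(Z>.125)&(g<75)]
f=least_squares(lambda p:np.linalg.norm(q-p,axis=1)-.017,np.median(q,0)-[0,0,.015],loss="soft_l1",f_scale=.001);print(f.x*1000,len(q),abs(f.fun).mean()*1000)
im=manip.get_image("top");P=cloud(im);Z=P[...,2]
m[:]=0;m[235:345,405:550]=1
print("tote");[print(*r) for r in rects(P,m&(Z>0.045)&(Z<.065),300)]
h=cv2.cvtColor(im["pixels"],cv2.COLOR_BGR2HSV);o=(h[...,0]<14)&(h[...,1]>180)&(h[...,2]>150);o[:,:290]=0;o[:,400:]=0
print("ball");[print(*r) for r in rects(P,o,30)]
E
```

```text
clock: 39.7
position: [0.4937, 0.2892, 0.2628]
ee_rot: [-0.001, 0.69, 0.724, 0.001]
contact_force: [-0.0, -0.4, 1.2]
width: 0.0853
gripper_force: 0.0
[675.5134375  216.15071268 139.21309083] 306 0.6954848766421742
tote
[ 471.5 -478.1  245.3  105.2  -21.7] 55.4 [540. 288.] 460
[ 490.5 -420.3   90.1   44.     6.6] 58.0 [512. 286.] 811
[ 481.3 -336.7   89.8   45.     8.4] 57.9 [476. 290.] 834
[ 472.  -250.    91.4   44.3    8.1] 58.0 [438. 294.] 851
ball
[563.   13.   33.8  32.  -44.5] 165.3 [319. 248.] 208
```

View pics/s10.png

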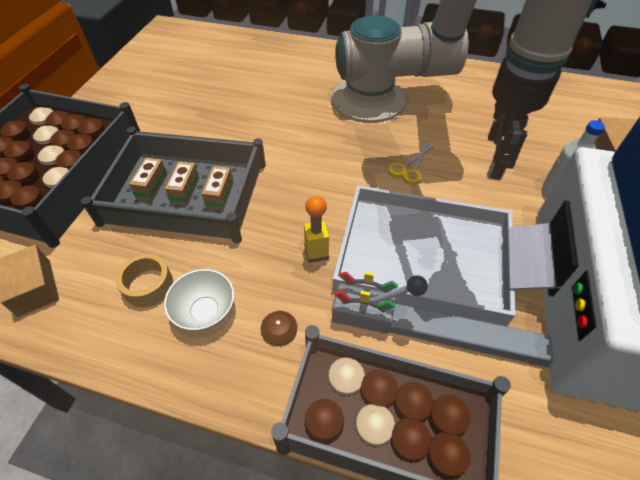

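The lever leans to the green mark, and the three cartons and the marker are in place. A light extra push will make sure the lever is on its end stop.

```bash
python3 -m pendant '[{"jaw":-1,"tx":6,"ty":-4,"tz":0,"ax":0,"ay":0,"az":0},{"jaw":-1,"tx":11,"ty":-8,"tz":0,"ax":0,"ay":0,"az":0},{"jaw":-1,"tx":16,"ty":-12.4,"tz":0,"ax":0,"ay":0,"az":0},{"jaw":-1,"tx":18.2,"ty":-12.4,"tz":0,"ax":0,"ay":0,"az":0},{"jaw":-1,"tx":18.2,"ty":-12.4,"tz":-5,"ax":0,"ay":0,"az":0},{"jaw":-1,"tx":18.2,"ty":-12.4,"tz":-10,"ax":0,"ay":0,"az":0},{"jaw":-1,"tx":18.2,"ty":-12.4,"tz":-12.8,"ax":0,"ay":0,"az":0},{"jaw":-1,"tx":18.2,"ty":-12.4,"tz":-12.8,"ax":0,"ay":0,"az":0}]' 25
python3 -m pendant '[{"jaw":-1,"tx":0,"ty":0.7,"tz":0,"ax":0,"ay":0,"az":0},{"jaw":-1,"tx":0,"ty":1.4,"tz":0,"ax":0,"ay":0,"az":0},{"jaw":-1,"tx":0,"ty":2,"tz":0,"ax":0,"ay":0,"az":0},{"jaw":-1,"tx":0,"ty":2.5,"tz":0,"ax":0,"ay":0,"az":0},{"jaw":-1,"tx":0,"ty":2.5,"tz":0,"ax":0,"ay":0,"az":0}]'
```

```text
clock: 40.8
position: [0.6781, 0.1625, 0.1308]
ee_rot: [-0.002, 0.692, 0.722, -0.002]
contact_force: [0.2, -0.5, 0.1]
width: 0.0002
gripper_force: 0.0
clock: 41.42
position: [0.6787, 0.1892, 0.1346]
ee_rot: [0.0, 0.691, 0.723, 0.001]
contact_force: [-0.0, 0.1, -0.2]
width: -0.0002
gripper_force: 0.0
```

```bash
python3 -m pendant '[{"jaw":-1,"tx":0,"ty":0.4,"tz":0,"ax":0,"ay":0,"az":0},{"jaw":-1,"tx":0,"ty":0.8,"tz":0,"ax":0,"ay":0,"az":0},{"jaw":-1,"tx":0,"ty":0.8,"tz":0,"ax":0,"ay":0,"az":0},{"jaw":-1,"tx":0,"ty":0.8,"tz":0,"ax":0,"ay":0,"az":0}]'
python3 -m pendant '[{"jaw":-1,"tx":0,"ty":0.2,"tz":0,"ax":0,"ay":0,"az":0},{"jaw":-1,"tx":0,"ty":0.4,"tz":0,"ax":0,"ay":0,"az":0},{"jaw":-1,"tx":0,"ty":0.4,"tz":0,"ax":0,"ay":0,"az":0}]'
```

```text
clock: 41.92
position: [0.6787, 0.1905, 0.1344]
ee_rot: [0.003, 0.691, 0.723, -0.003]
contact_force: [-0.8, -11.2, 3.1]
width: 0.0001
gripper_force: 5.9
clock: 42.3
position: [0.6787, 0.1907, 0.1345]
ee_rot: [0.005, 0.691, 0.723, -0.006]
contact_force: [-1.4, -18.8, 2.5]
width: 0.0002
gripper_force: 9.7
```

The lever is hard on its stop: 19 N moved it only 0.2 mm. I'll back off and hand in.

```bash
python3 -m pendant '[{"jaw":-1,"tx":0,"ty":-1.2,"tz":0,"ax":0,"ay":0,"az":0},{"jaw":-1,"tx":0,"ty":-2.5,"tz":0,"ax":0,"ay":0,"az":0},{"jaw":-1,"tx":0,"ty":-2.5,"tz":5,"ax":0,"ay":0,"az":0},{"jaw":-1,"tx":0,"ty":-2.5,"tz":10,"ax":0,"ay":0,"az":0},{"jaw":-1,"tx":0,"ty":-2.5,"tz":13,"ax":0,"ay":0,"az":0},{"jaw":-1,"tx":-6,"ty":2,"tz":13,"ax":0,"ay":0,"az":0},{"jaw":-1,"tx":-12,"ty":6,"tz":13,"ax":0,"ay":0,"az":0},{"jaw":-1,"tx":-16,"ty":9,"tz":13,"ax":0,"ay":0,"az":0},{"jaw":-1,"tx":-16,"ty":9,"tz":13,"ax":0,"ay":0,"az":0}]'
python3 - <<'E'
from rig import manip
from h import *
im=manip.get_image("top");P=cloud(im);Z=P[...,2]
m=np.zeros(Z.shape,bool);m[235:345,405:550]=1
[print(*r) for r in rects(P,m&(Z>0.045)&(Z<.065),300)]
m[:]=0;m[230:280,290:345]=1;print([r for r in rects(P,m&(Z>.14),30)])
print(manip.sign_off())
E
```

```text
clock: 43.42
position: [0.5151, 0.2928, 0.265]
ee_rot: [-0.001, 0.69, 0.724, 0.001]
contact_force: [0.6, -0.9, 0.8]
width: -0.0001
gripper_force: 0.0
[ 431.8 -432.7  319.8  159.9  -40.2] 55.0 [529. 296.] 540
[ 490.5 -420.6   90.    44.3    6.4] 57.7 [512. 286.] 808
[ 481.  -336.2   90.    44.     7.4] 58.0 [476. 290.] 831
[ 472.  -250.    92.    44.6    9. ] 58.0 [438. 294.] 860
[(array([561.9,  13.6,  37.7,  37.6, -89.7]), np.float64(164.2), array([319., 248.]), np.int32(312))]
the job is handed in; nothing more can be done
None
```

The job is done and handed in at about 43 s: the lever was set to idle first, all three cartons now lie flat in the tote, the marker stands upright between the tote and the machine, and the lever is back hard against its run stop.

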